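# Load the firing tray and slide it up onto the heat board

## Robot

A 6-joint arm with a two-finger parallel gripper is mounted at the origin on a cart in front of the work surface, level with it; the furniture and walls round the work are solid. World frame = base frame: x ahead of the robot, y to its left, z up, the work surface at z = 0. Lengths are in mm, angles in rad, forces in N, time in s.
With the tool pointing down it reaches from about 300 to 775 mm from the base axis. Payload 14.6 kg.
Tool frame: the origin (TCP) lies between the finger pads; the fingertips stand 25 mm ahead of it and the grasp point (between the pads) lies 6 mm ahead of it; z points along the fingers, x is the direction in which the jaws open and shut, and the axes are right-handed (so a half turn about z gives the same grasp; the last joint's range is limited). The gripper opens to 94 mm and grips with 3 to 60 N. Pads are 16 mm wide; open, the fingers measure 119 mm over their backs; the gripper's body (75 mm by 177 mm) begins 78 mm behind the grasp point.
Start: joints at [1.057, 0.3, 1.521, -0, 1.321, -0.067], TCP at [237.641, 496, 193.046] pointing down, gripper open.
Joint ranges: [-3.03, 3.03], [-0.79, 2.21], [0.23, 2.52], [-1.04, 4.18], [0, 3.07], [-2.55, 2.55]. Speed limits (rad/s): [2.22, 2.22, 2.57, 3.14, 3.14, 3.14].

## Interface

Orientations are given as [roll, pitch, yaw] about the fixed x, y, z axes, in that order (R = Rz(yaw) Ry(pitch) Rx(roll)).
In Python, from cell import manip gives the robot as it stands.
- The arm moves only by the tool apply_moves, never from a script. Its argument "series" is a list of rows, each a list of 3 entries, a list of its own where there are three numbers: the shift along the world's x, y, z in cm, then the turn, a rotation vector about the world's x, y, z in rad, then the opening in per cent of the stroke, from 0 (shut) to 100 (fully open). A call has exactly 10 rows; each row is the pose to reach, as a shift and turn from the pose commanded when the call began; what a row does not reach only later rows make up. A row lasts 1/8 s, in which the tool goes at most 62.5 mm and 10.7 degrees, less where a joint would pass 70% of its speed; a pose out of reach is approached as far as the arm can. A call with a gripper value outside its range is refused whole. The fingers move at their own pace and stop on an object; "grip_force" is the grip in N (left out, the last holds). Time passes only in rows, so rows that repeat a pose let the fingers close, or fill a call up. It gives the time, the measured TCP pose, the force and the opening at its end, in the units of the state.
- manip.read_state(): the state, without advancing time (a new reading comes with each control period).
- manip.camera(name): name is "scene" or "side" or "wrist"; returns (picture, depth): 420x560x3 uint8, red, green, blue; 420x560 float32, mm along the optical axis (not along the pixel's ray), 0 where there is no reading.
- manip.camera_info(name): a dict with "intrinsics" (3x3 intrinsics, pixels), "dist" ([k1, k2, p1, p2, k3] as OpenCV has them; the pictures are not rectified), "extrinsics" (4x4, takes a point from world to camera coordinates); the wrist camera has in their place "hand_eye" (4x4, takes a point from camera to tool coordinates, whose origin is the TCP and whose axes are the tool frame's). Camera axes: x right, y down, z forward; pixel columns grow to the right and rows downward; lengths in mm; the calibration is good to about 2 mm. A picture is of the moment at which its call begins: read the wrist's pose just before it. camera_info takes no time and is no camera call.
- manip.sign_off(): hands the job in, once; it reports no verdict.
The state is a dict: "clock": time; "joints": joint angles; "qd": joint speeds; "effort": joint torques, N m; "eef_pos": TCP position; "eef_rot": TCP orientation; "wrist_force": force on the tool from outside, world axes, zero at the start; "moment": the same for the moment, N m; "finger_gap": finger opening in mm.
Only numpy, scipy, OpenCV 4.12 (cv2) and the standard library are available. Lean on these libraries where they do the work, as an engineer would, in place of code of your own. Each camera call takes 0.05 s, during which the arm holds its last target.

## Task

Take the grey-brown charcoal soldering block off the white heat board and set it flat inside the rimmed bed of the brass tray while the tray still stands on the bench. Then take the tray by its wooden handle and slide it, block aboard, up over the edge of the heat board and between the dark side rails until its front edge is fully home against the end stop: raise only the front of the tray just enough to clear the step and let the back drag, do not carry the tray through the air or tip it. Leave tray and block lying flat there, let go, and leave the pliers, the black tin and the brush alone.

Things in the scene. Friction and masses are not known exactly. Their poses are not given: they have to be found in the camera images.
- heat_board: Fixed white ceramic slab on the bench, 166 (x) x 140 (y) x 12 mm. Origin: centre of its underside; x is the way the tray goes in, over the edge at x = -83 mm; z up. Two dark rails stand 8 mm above the slab: inner faces at y = +-54 mm from x = -30 to 71 mm, flaring outward from x = -30 back to -68 mm. A dark end stop, 8 mm above the slab, has its face at x = 71 mm.
- board_edge (a point): Middle of the upper edge of the white slab over which the tray enters (12 mm above the bench; slab frame x = -83 mm). Axes as the heat_board.
- board_stop (a point): Foot of the end stop's face, on the slab's top at mid width (slab frame x = 71 mm). Axes as the heat_board.
- tray: Loose flat brass-coloured metal tray, 146 (x) x 94 mm, floor 3 mm, about 0.65 kg. Origin: centre of its underside; x points to its front edge (handle end, goes in first), z up. Behind the handle is the bed, with rims 4 mm above the floor. Square edges that catch on a step. Lifted by the handle, its back hangs down and it tilts in the grip about y; a very hard grip may raise the back too.
- tray_handle (a point): Grasp point of the tray's wooden handle: an upright tab 28 mm along x, 12 mm thick in y (grip across the thickness), its top 48 mm above the tray's underside. This point is on its centre line 30 mm above the underside, 25 mm behind the front edge, 48 mm ahead of the tray's centre. Axes as the tray.
- tray_bed (a point): Centre of the floor of the tray's bed (top of the floor, 3 mm above the underside, 23 mm behind the tray's centre). The bed measures 94 mm along x and 88 mm along y inside the 4 mm rims. Axes as the tray.
- tray_nose (a point): Middle of the tray's front lower edge. Axes as the tray.
- tray_tail (a point): Middle of the tray's back lower edge. Axes as the tray.
- block_center (a point): Centre (half-way up) of the loose grey-brown charcoal block, 59 (x) x 63 (y) x 26 mm, about 0.12 kg, lying bare on top of the heat board at the start (underside 12 mm above the bench). Fits the bed with room to spare in any yaw; with the fingertips 8 mm or more above its underside the fingers stay above the rims.
- pliers: Pliers with red handles, 53 x 102 x 12 mm, lying on the bench beyond the work. Origin: centre of underside. Leave alone.
- tin: Closed black tin box, 58 x 87 x 30 mm, on the bench beyond the work. Origin: centre of underside. Leave alone.
- brush: Bench brush with wooden handle, 23 x 202 x 23 mm, lying on the bench beyond the work. Origin: centre of underside. Leave alone.

How it is judged:
By the outcome, as a careful person would: the job done as asked, in the order asked, and still so for the second after the job is handed in, with the robot touching nothing.
It also fails if it takes over 54 s, if anything falls off the work surface, if the arm or the gripper's body presses on something with over 40 N, if the wrist force passes 120 N, or if a joint passes its speed limit or range.

## Working session

There is one attempt and no reset: what is moved stays moved. The work goes in short steps, Python scripts to look and compute and a tool call to move; the robot and the scene stay as the last step left them, time stands still between calls to the robot, and variables do not carry over. Pictures are saved under pics/ and viewed, and the job is handed in when it is done.

Besides the shell and the picture viewer there is one more tool, called after ">>>" as name([rows], argument=value, ...), one row to a line, values as JSON. apply_moves: Moves the arm, as the interface text tells. Its arguments: {"type":"object","properties":{"series":{"type":"array","items":{"type":"array"}},"grip_force":{"type":"number"}},"required":["series"]}

```bash
ls; mkdir -p pics; python3 - <<'E'
from cell import manip
import cv2,numpy as np
print(manip.read_state())
for n in ["scene","side","wrist"]:
    p,d=manip.camera(n); cv2.imwrite(f"pics/{n}0.png",p[:,:,::-1]); np.save(f"pics/{n}0.npy",d)
    print(n,manip.camera_info(n))
E
```

```text
pics
{'clock': 0.0, 'joints': array([ 1.05741416e+00,  3.00462167e-01,  1.52161478e+00, -7.40245682e-06,
        1.32070473e+00, -6.66135056e-02]), 'qd': array([ 0.00122758,  0.00081583, -0.00060008, -0.00107869, -0.00017023,
       -0.0001627 ]), 'effort': array([ 1.72010099e-03, -5.31794930e+01, -3.52750075e+01,  7.09187379e-02,
        2.41974351e-02, -7.66186781e-05]), 'eef_pos': array([237.49629166, 495.75492021, 192.47698861]), 'eef_rot': array([-3.14152066e+00,  1.18686569e-03,  1.12402954e+00]), 'wrist_force': array([-0.01752427,  0.6062003 , -0.18763414]), 'moment': array([-0.06182006, -0.02954857, -0.00194315]), 'finger_gap': 93.44206570617224}
scene {'intrinsics': array([[471.63197821,   0.        , 281.86617769],
       [  0.        , 471.63197821, 209.11494432],
       [  0.        ,   0.        ,   1.        ]]), 'dist': array([0.04313947, 0.        , 0.        , 0.        , 0.        ]), 'extrinsics': array([[ 7.20906418e-01, -6.92793507e-01,  1.81959579e-02,
        -3.02603824e+02],
       [-5.18596221e-01, -5.56685268e-01, -6.48968005e-01,
         4.31141822e+02],

[... 691 characters left out ...]
e+02],
       [ 0.00000000e+00,  0.00000000e+00,  0.00000000e+00,
         1.00000000e+00]])}
wrist {'intrinsics': array([[299.49550758,   0.        , 280.30948242],
       [  0.        , 299.49550758, 207.5354791 ],
       [  0.        ,   0.        ,   1.        ]]), 'dist': array([0.00411729, 0.        , 0.        , 0.        , 0.        ]), 'hand_eye': array([[ 9.99999901e-01,  1.26396979e-04, -4.27679803e-04,
        -2.02482200e-01],
       [-1.95717410e-05,  9.70509496e-01,  2.41062891e-01,
        -6.93480401e+01],
       [ 4.45536931e-04, -2.41062859e-01,  9.70509402e-01,
        -1.91302695e+02],
       [ 0.00000000e+00,  0.00000000e+00,  0.00000000e+00,
         1.00000000e+00]])}
```

View pics/scene0.png

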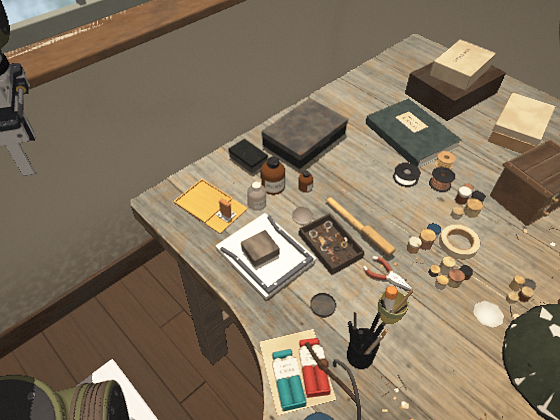

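View pics/side0.png

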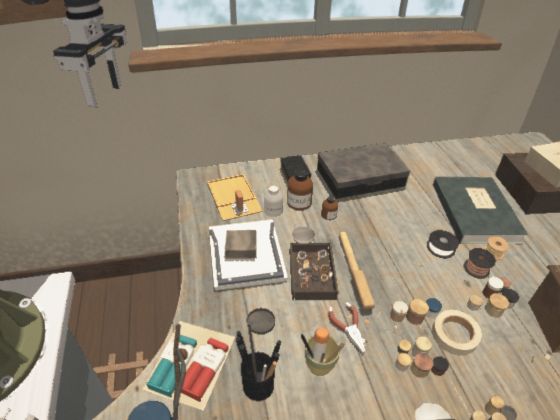

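View pics/wrist0.png

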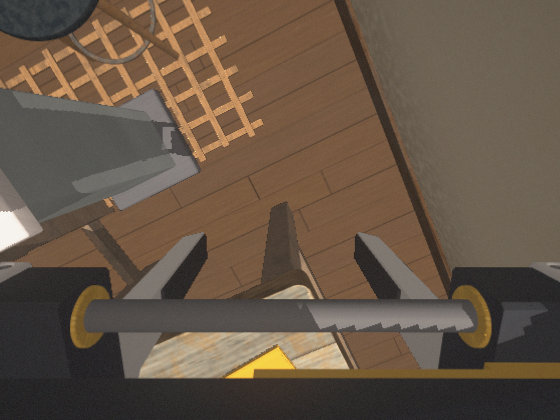

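Scene: the tray (yellow) is near (210,205) with its handle at (226,208), and the white board is near (265,252) with the block at (260,246). Bottles stand at (257,195) and (272,173). Next I'll enlarge and measure.

```bash
python3 - <<'E'
import cv2
a=cv2.imread("pics/scene0.png")[160:310,160:360]; cv2.imwrite("pics/scene0c.png",cv2.resize(a,None,fx=4,fy=4,interpolation=2))
a=cv2.imread("pics/side0.png")[150:300,180:350]; cv2.imwrite("pics/side0c.png",cv2.resize(a,None,fx=4,fy=4,interpolation=2))
E
```

```text
(no output)
```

View pics/scene0c.png

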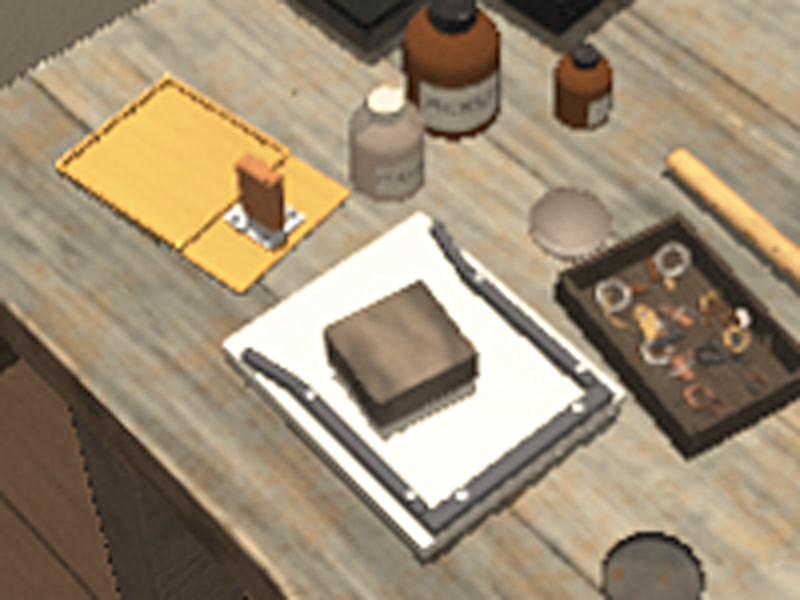

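View pics/side0c.png

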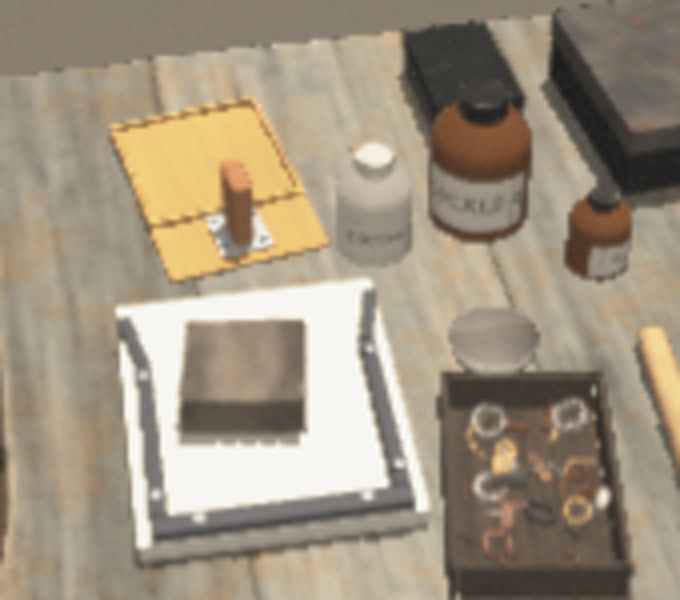

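```bash
cat > h.py <<'E'
import numpy as np,cv2
from scipy.optimize import least_squares
from cell import manip
I={n:manip.camera_info(n) for n in("scene","side","wrist")}
def Tworld(n,st=None):
    if n!="wrist": return I[n]["extrinsics"]
    r,p,y=st["eef_rot"]
    from scipy.spatial.transform import Rotation as R
    T=np.eye(4);T[:3,:3]=R.from_euler("xyz",[r,p,y]).as_matrix();T[:3,3]=st["eef_pos"]
    return np.linalg.inv(T@I[n]["hand_eye"])
def proj(n,P,st=None):
    T=Tworld(n,st);P=np.atleast_2d(P).astype(float)
    return cv2.projectPoints(P,cv2.Rodrigues(T[:3,:3])[0],T[:3,3],I[n]["intrinsics"],I[n]["dist"])[0][:,0]
def back(n,uv,z,st=None):
    T=Tworld(n,st);uv=np.array(uv,float).reshape(-1,1,2)
    r=cv2.undistortPoints(uv,I[n]["intrinsics"],I[n]["dist"])[:,0]
    r=np.c_[r,np.ones(len(r))]@T[:3,:3];c=-T[:3,:3].T@T[:3,3]
    z=np.broadcast_to(z,len(r));return c+r*((z-c[2])/r[:,2])[:,None]
def place(pose,L):
    x,y,a=pose;c,s=np.cos(a),np.sin(a);L=np.asarray(L,float)
    return np.c_[x+c*L[:,0]-s*L[:,1],y+s*L[:,0]+c*L[:,1],L[:,2]]
def crop(uv,ox,oy,f=4): return (np.array(uv,float)+.5)/f-.5+[ox,oy]
def fit(obs,p0): # obs list of (cam,uv,L,st)
    f=lambda p:np.concatenate([(proj(n,place(p,L),st)-uv).ravel() for n,uv,L,st in obs])
    r=least_squares(f,p0);return r.x,np.abs(r.fun).reshape(-1,2)
E
python3 - <<'E'
from h import *
S=lambda q:crop(q,160,160); D=lambda q:crop(q,180,150)
# board order: (-83,+70)?,... print world first
data={"board":([ (225,347),(420,212),(622,400),(425,545)],[(117,310),(373,280),(430,512),(140,548)],[12]*4),
"tray":([(57,165),(167,75),(349,190),(243,292)],[(110,127),(252,98),(328,242),(175,280)],[7,7,3,3]),
"block":([(325,333),(420,282),(477,350),(380,405)],[(187,320),(303,318),(305,405),(182,403)],[38]*4)}
for k,(s,d,z) in data.items():
    print(k);print(back("scene",S(s),z).round(0).tolist());print(back("side",D(d),z).round(0).tolist())
E
```

```text
board
[[432.0, 216.0, 12.0], [571.0, 214.0, 12.0], [562.0, 47.0, 12.0], [428.0, 55.0, 12.0]]
[[435.0, 216.0, 12.0], [575.0, 212.0, 12.0], [568.0, 47.0, 12.0], [431.0, 53.0, 12.0]]
tray
[[445.0, 386.0, 7.0], [535.0, 401.0, 7.0], [557.0, 260.0, 3.0], [466.0, 244.0, 3.0]]
[[447.0, 385.0, 7.0], [537.0, 398.0, 7.0], [559.0, 258.0, 3.0], [469.0, 243.0, 3.0]]
block
[[465.0, 171.0, 38.0], [524.0, 162.0, 38.0], [515.0, 109.0, 38.0], [456.0, 118.0, 38.0]]
[[470.0, 174.0, 38.0], [528.0, 163.0, 38.0], [518.0, 103.0, 38.0], [460.0, 116.0, 38.0]]
```

```bash
python3 - <<'E'
from h import *
S=lambda q:crop(q,160,160); D=lambda q:crop(q,180,150)
# x forward = world -y; local +y = world +x. first pts: back, low world x => local y-
data={"board":([ (225,347),(420,212),(622,400),(425,545)],[(117,310),(373,280),(430,512),(140,548)],[(-83,-70,12),(-83,70,12),(83,70,12),(83,-70,12)],(500,130,-1.6)),
"tray":([(57,165),(167,75),(349,190),(243,292)],[(110,127),(252,98),(328,242),(175,280)],[(-73,-47,7),(-73,47,7),(73,47,3),(73,-47,3)],(500,320,-1.42)),
"block":([(325,333),(420,282),(477,350),(380,405)],[(187,320),(303,318),(305,405),(182,403)],[(-29.5,-31.5,38),(-29.5,31.5,38),(29.5,31.5,38),(29.5,-31.5,38)],(490,140,-1.75))}
for k,(s,d,L,p0) in data.items():
  for o in ([("scene",S(s),L,None)],[("side",D(d),L,None)],[("scene",S(s),L,None),("side",D(d),L,None)]):
    p,r=fit(o,p0);print(k,p.round(3),r.max(1).round(1))
print("bottle",back("scene",S([(387,195),(390,100)]),[0,55]),back("side",D([(372,262),(375,155)]),[0,55]))
E
```

```text
board [498.496 133.227  -1.607] [1.  0.3 1.2 1.5]
board [502.324 132.364  -1.607] [0.6 0.2 0.7 0.6]
board [500.634 133.028  -1.607] [1.3 1.  1.9 0.9 1.  0.8 0.2 1.5]
tray [500.856 323.014  -1.416] [0.8 0.4 0.9 0.1]
tray [502.961 321.695  -1.415] [0.6 0.8 1.  0.7]
tray [501.938 322.695  -1.415] [0.4 0.6 1.4 0.5 1.  1.  0.4 1.2]
block [490.078 140.226  -1.731] [1.5 1.2 1.5 1. ]
block [494.076 139.276  -1.749] [0.7 1.1 0.7 1.1]
block [492.314 140.047  -1.74 ] [1.3 1.7 2.3 0.7 1.8 0.2 0.9 1.9]
bottle [[572.541775   244.19052153   0.        ]
 [590.42599488 259.72377794  55.        ]] [[580.50846418 239.71805878   0.        ]
 [587.39478596 266.53501925  55.        ]]
```

>>> apply_moves([
  [[5,-5,0],[0,0,0.05],100],
  [[9,-11,0],[0,0,0.15],100],
  [[13,-17,0],[0,0,0.278],100],
  [[17,-23,-1],[0,0,0.278],100],
  [[21,-29,-2],[0,0,0.278],100],
  [[25.5,-35.6,-4.2],[0,0,0.278],100],
  [[25.5,-35.6,-4.2],[0,0,0.278],100],
  [[25.5,-35.6,-4.2],[0,0,0.278],100],
  [[25.5,-35.6,-4.2],[0,0,0.278],100],
  [[25.5,-35.6,-4.2],[0,0,0.278],100],
])

```text
clock: 1.4
eef_pos: [492.2, 141.1, 151.4]
eef_rot: [3.141, -0.0, 1.404]
wrist_force: [-0.7, 0.1, -1.0]
finger_gap: 94.0
```

```bash
python3 - <<'E'
from h import *
import pickle
st=manip.read_state();p,d=manip.camera("wrist")
pickle.dump((st,p,d),open("pics/w1.pkl","wb"));cv2.imwrite("pics/w1.png",p[:,:,::-1])
print(st["clock"],st["eef_pos"],st["eef_rot"],st["joints"])
E
```

```text
1.4 [492.22362493 141.10233231 151.3730635 ] [ 3.14124499e+00 -2.53287598e-04  1.40352321e+00] [ 2.07577967e-01  2.54717855e-01  1.67950364e+00  1.16001894e-04
  1.20695490e+00 -1.19598646e+00]
```

View pics/w1.png

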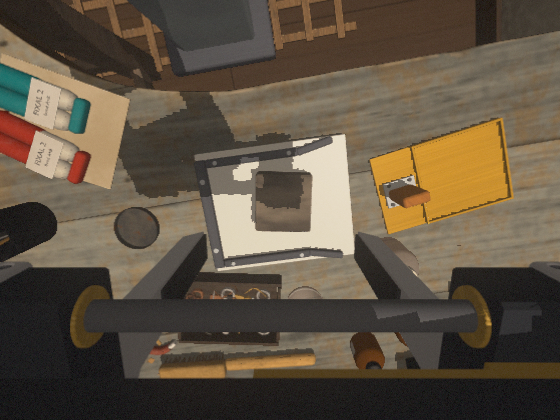

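The wrist view shows the board around (280,205), the block at (283,200) and the tray at (440,180) with its handle at (408,195). I'll enlarge it to fit the poses.

```bash
python3 - <<'E'
import cv2
a=cv2.imread("pics/w1.png")
cv2.imwrite("pics/w1a.png",cv2.resize(a[120:275,185:365],None,fx=4,fy=4,interpolation=2))
cv2.imwrite("pics/w1b.png",cv2.resize(a[105:255,360:525],None,fx=4,fy=4,interpolation=2))
E
```

```text
(no output)
```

View pics/w1a.png

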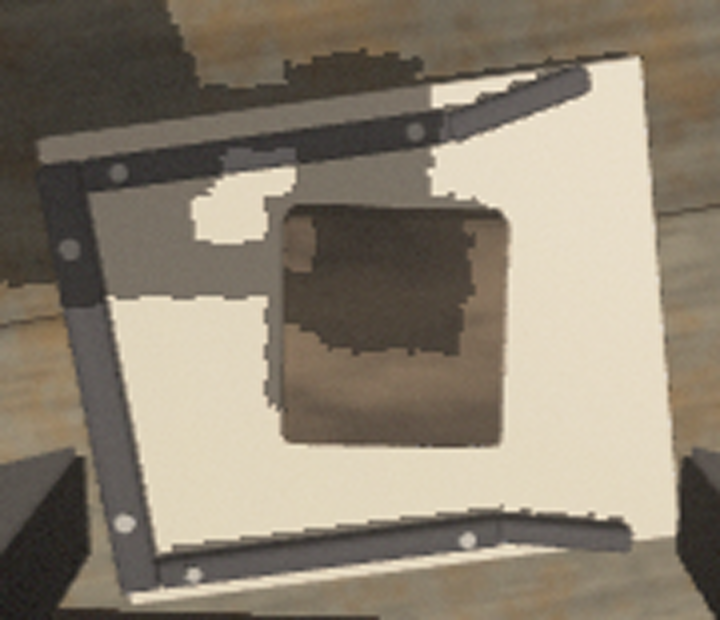

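View pics/w1b.png

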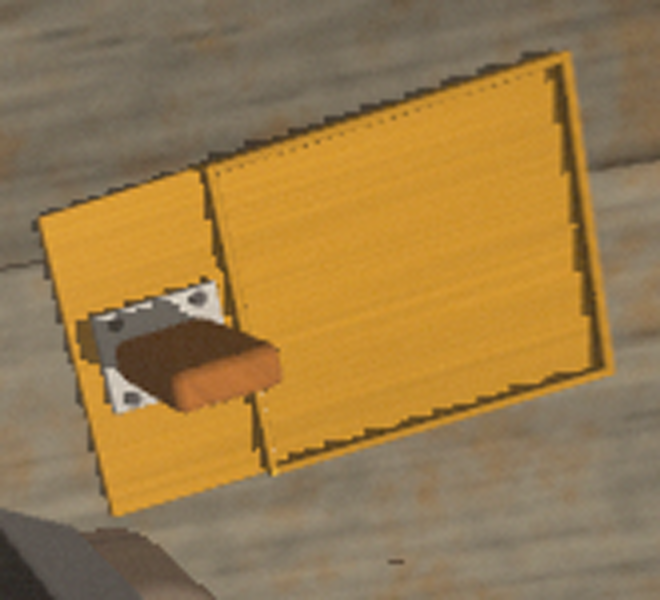

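```bash
python3 - <<'E'
from h import *
import pickle
st=pickle.load(open("pics/w1.pkl","rb"))[0]
A=lambda q:crop(q,185,120);B=lambda q:crop(q,360,105)
b59=[(-29.5,-31.5,38),(-29.5,31.5,38),(29.5,31.5,38),(29.5,-31.5,38)]
b63=[(-31.5,-29.5,38),(-31.5,29.5,38),(31.5,29.5,38),(31.5,-29.5,38)]
q=A([(508,208),(502,446),(283,442),(284,206)])
for L in(b59,b63): p,r=fit([("wrist",q,L,st)],(490,140,-1.74));print("block",p.round(3),r.max(1).round(1))
p,r=fit([("wrist",A([(639,57),(679,537),(131,603),(40,143)]),[(-83,-70,12),(-83,70,12),(83,70,12),(83,-70,12)],st)],(500,133,-1.6));print("board",p.round(3),r.max(1).round(1))
p,r=fit([("wrist",B([(570,52),(612,372),(115,516),(38,218)]),[(-73,-47,7),(-73,47,7),(73,47,3),(73,-47,3)],st)],(500,320,-1.4));print("tray",p.round(3),r.max(1).round(1))
h=place(p,[(34,-6,48),(34,6,48),(62,6,48),(62,-6,48)]);print((proj("wrist",h,st)-[360,105])*4+1.5)
print("grasp",place(p,[(48,0,30)]),"bed",place(p,[(-23,0,3)]))
E
```

```text
block [492.674 143.679  -1.751] [1.  0.3 0.3 1. ]
block [492.544 143.704  -1.751] [2.9 2.2 2.1 2.9]
board [502.984 135.679  -1.603] [1.  0.7 1.2 1.3]
tray [503.77  324.277  -1.425] [0.9 1.2 0.9 0.6]
[[278.8418102  341.18902099]
 [288.09020079 385.83724283]
 [178.68079591 418.99862105]
 [168.5012321  374.97778541]]
grasp [[510.73777936 276.78586434  30.        ]] bed [[500.43092225 347.03377318   3.        ]]
```

>>> apply_moves([
  [[0,0.1,-3],[0,0,-0.013],100],
  [[0,0.2,-6],[0,0,-0.013],100],
  [[0,0.2,-8.5],[0,0,-0.013],100],
  [[0,0.2,-9.8],[0,0,-0.013],100],
  [[0,0.2,-10.5],[0,0,-0.013],100],
  [[0,0.2,-10.5],[0,0,-0.013],100],
  [[0,0.2,-10.5],[0,0,-0.013],50],
  [[0,0.2,-10.5],[0,0,-0.013],50],
  [[0,0.2,-10.5],[0,0,-0.013],50],
  [[0,0.2,-10.5],[0,0,-0.013],50],
], grip_force=18)

```text
clock: 2.7
eef_pos: [492.7, 142.0, 46.2]
eef_rot: [3.141, -0.0, 1.389]
wrist_force: [0.2, -0.7, 0.4]
finger_gap: 57.0
```

>>> apply_moves([
  [[0,0,0],[0,0,0],40],
  [[0,0,0.5],[0,0,0],40],
  [[0,0,2],[0,0,0],40],
  [[0,0,4.5],[0,0,0],40],
  [[0,0,7],[0,0,0],40],
  [[0,1,7.5],[0,0,0],40],
  [[0,3,7.5],[0,0,0.05],40],
  [[0.2,6,7.5],[0,0,0.1],40],
  [[0.3,9.5,7.5],[0,0,0.2],40],
  [[0.5,13,7.5],[0,0,0.25],40],
])

```text
clock: 3.95
eef_pos: [496.8, 274.2, 119.8]
eef_rot: [-3.14, 0.001, 1.644]
wrist_force: [0.5, -0.1, 0.5]
finger_gap: 37.8
```

The gap of 37.8 mm is smaller than the block, so it isn't held. I'll look before moving again.

```bash
python3 - <<'E'
from h import *
import pickle
for n in("wrist","scene","side"):
    st=manip.read_state();p,d=manip.camera(n)
    pickle.dump((st,p,d),open(f"pics/{n}2.pkl","wb"));cv2.imwrite(f"pics/{n}2.png",p[:,:,::-1])
    if n=="scene": cv2.imwrite("pics/scene2c.png",cv2.resize(p[100:310,130:360,::-1],None,fx=2.8,fy=2.8,interpolation=2))
print(st["clock"],st["eef_pos"],st["eef_rot"],st["finger_gap"],st["wrist_force"])
E
```

```text
4.05 [496.57788894 275.5056096  119.62855793] [-3.13997755e+00  2.12182301e-04  1.64541433e+00] 37.528656857013786 [ 0.50852823 -0.24135032  0.19039289]
```

View pics/wrist2.png

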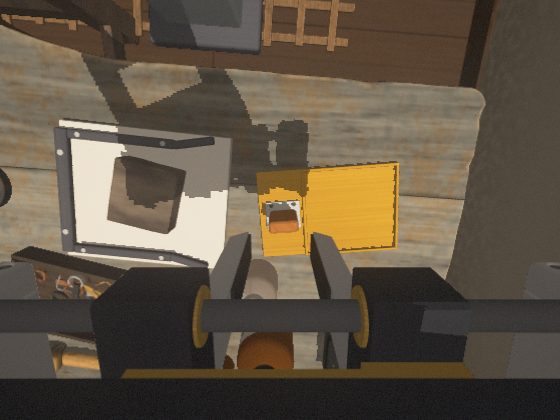

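View pics/scene2c.png

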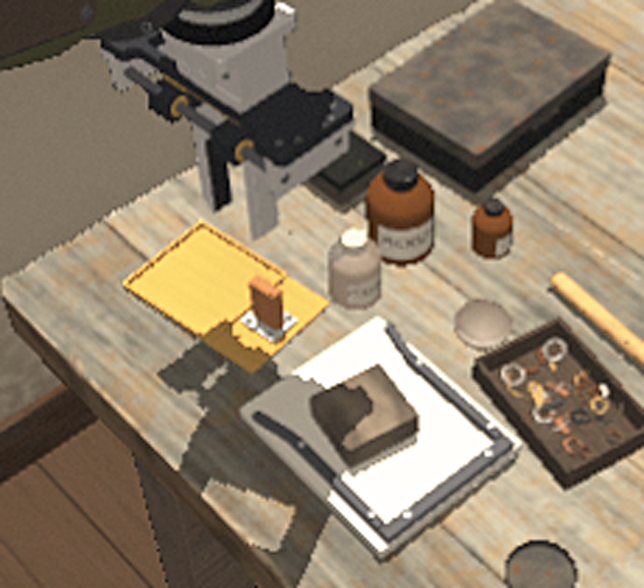

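The block is still on the board but has turned, at about (146,193) in the wrist view, so the grasp slipped. I'll re-measure it.

```bash
python3 - <<'E'
import cv2
a=cv2.imread("pics/wrist2.png")
cv2.imwrite("pics/w2a.png",cv2.resize(a[115:275,50:240],None,fx=4,fy=4,interpolation=2))
a=cv2.imread("pics/scene2.png");cv2.imwrite("pics/s2a.png",cv2.resize(a[205:305,210:330],None,fx=6,fy=6,interpolation=2))
a=cv2.imread("pics/side2.png");cv2.imwrite("pics/d2a.png",cv2.resize(a[210:300,200:300],None,fx=6,fy=6,interpolation=2))
E
```

```text
(no output)
```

View pics/w2a.png

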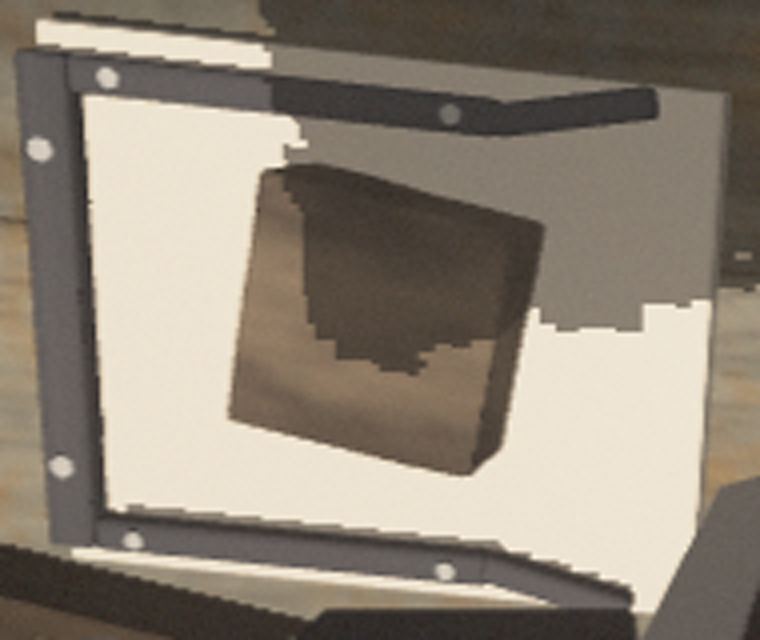

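View pics/s2a.png

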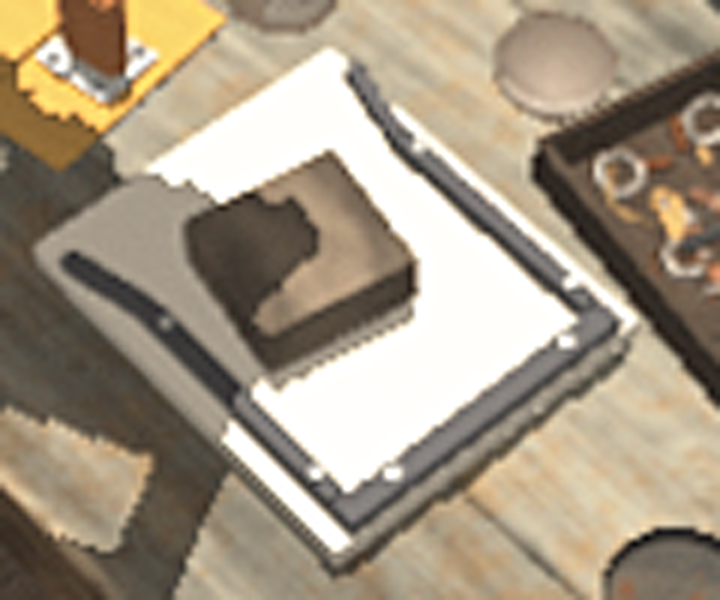

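View pics/d2a.png

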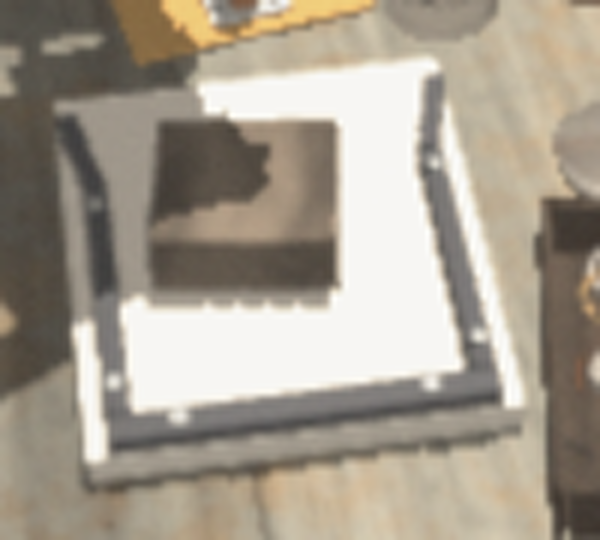

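```bash
python3 - <<'E'
from h import *
import pickle
st=pickle.load(open("pics/wrist2.pkl","rb"))[0]
print(st["eef_pos"])
b59=np.array([(-29.5,-31.5,38),(-29.5,31.5,38),(29.5,31.5,38),(29.5,-31.5,38)])
q=crop([(513,213),(470,474),(230,418),(262,172)],50,115)
p,r=fit([("wrist",q,b59,st)],(490,140,-1.74));print("block w",p.round(3),r.max(1).round(1))
s=crop([(188,220),(333,152),(414,265),(265,340)],210,205,6); d=crop([(160,122),(336,122),(338,240),(152,243)],200,210,6)
print(crop([(1,1)],0,0,6))
for o in ([("scene",s,b59,None)],[("side",d,b59,None)]):
  p,r=fit(o,(490,140,-1.74));print(p.round(3),r.max(1).round(1))
# pixel heights check: back-project scene top corners at z 38 -> widths
for n,u in(("scene",s),("side",d)):
  P=back(n,u,38);print(np.linalg.norm(P-np.roll(P,-1,0),axis=1).round(1))
E
```

```text
[496.80985313 274.21104158 119.81125746]
block w [492.889 144.413  -1.726] [1.7 1.6 1.1 2.9]
[[-0.25 -0.25]]
[489.73 140.34  -1.79] [1.5 0.7 1.4 0.5]
[494.095 139.709  -1.746] [0.6 0.9 0.7 0.9]
[58.3 56.7 59.  57.3]
[59.8 55.  60.1 56.4]
```

The block has hardly moved, so the fingers can't have been fully closed on it before I lifted. I'll re-grasp with a longer hold and a firmer grip, and check before lifting.

>>> apply_moves([
  [[0,-3,0],[0,0,-0.05],100],
  [[-0.2,-7,0],[0,0,-0.15],100],
  [[-0.4,-11,0],[0,0,-0.25],100],
  [[-0.5,-13,0],[0,0,-0.25],100],
  [[-0.5,-13,0],[0,0,-0.25],100],
  [[-0.5,-13,-3],[0,0,-0.25],100],
  [[-0.5,-13,-6],[0,0,-0.25],100],
  [[-0.5,-13,-7.6],[0,0,-0.25],100],
  [[-0.5,-13,-7.6],[0,0,-0.25],100],
  [[-0.5,-13,-7.6],[0,0,-0.25],0],
], grip_force=30)

```text
clock: 5.35
eef_pos: [493.2, 142.4, 46.0]
eef_rot: [3.14, -0.001, 1.39]
wrist_force: [0.7, 0.8, -0.6]
finger_gap: 87.8
```

>>> apply_moves([
  [[0,0,0],[0,0,0],0],
  [[0,0,0],[0,0,0],0],
  [[0,0,0],[0,0,0],0],
  [[0,0,0],[0,0,0],0],
  [[0,0,0],[0,0,0],0],
  [[0,0,0],[0,0,0],0],
  [[0,0,0],[0,0,0],0],
  [[0,0,0],[0,0,0],0],
  [[0,0,0],[0,0,0],0],
  [[0,0,0],[0,0,0],0],
])

```text
clock: 6.6
eef_pos: [492.7, 142.0, 45.1]
eef_rot: [3.142, -0.0, 1.389]
wrist_force: [-0.4, -0.3, 0.1]
finger_gap: 0.3
```

The gap is 0.3 mm, so nothing is between the fingers.

```bash
python3 - <<'E'
from h import *
import pickle
st=manip.read_state()
for n,(y0,y1,x0,x1) in {"side":(150,310,150,320),"scene":(130,310,190,360),"wrist":(0,420,0,560)}.items():
    p,d=manip.camera(n); cv2.imwrite(f"pics/{n}3.png",p[:,:,::-1]);np.save(f"pics/{n}3.npy",d)
    f=1 if n=="wrist" else 3.3
    cv2.imwrite(f"pics/{n}3c.png",cv2.resize(p[y0:y1,x0:x1,::-1],None,fx=f,fy=f,interpolation=2))
print(st)
E
```

```text
{'clock': 6.6, 'joints': array([ 2.09161843e-01,  3.95805705e-01,  1.76939683e+00, -1.47434245e-05,
        9.76327234e-01, -1.17983438e+00]), 'qd': array([ 9.93433037e-05,  1.22423754e-03,  4.78978679e-04,  6.52312339e-04,
       -1.35200793e-03,  6.90991535e-04]), 'effort': array([-2.56535721e-03, -5.22531867e+01, -2.89278334e+01,  1.11991874e-02,
        7.53630605e-02, -6.95846751e-06]), 'eef_pos': array([492.66454672, 141.98803807,  45.07604899]), 'eef_rot': array([ 3.14152986e+00, -1.26701310e-05,  1.38900448e+00]), 'wrist_force': array([-0.35220335, -0.27246363,  0.08333738]), 'moment': array([ 0.01048356,  0.02178002, -0.02870023]), 'finger_gap': 0.2858712203455472}
```

View pics/side3c.png

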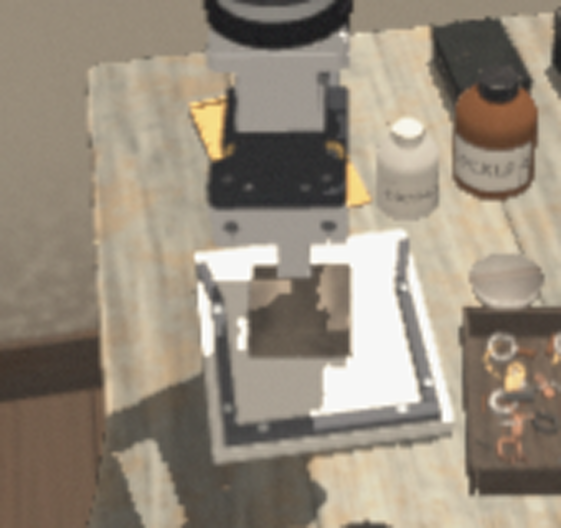

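View pics/scene3c.png

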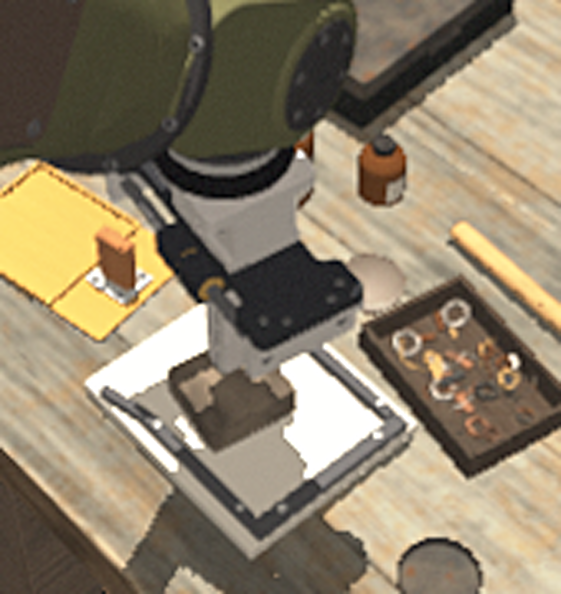

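View pics/wrist3c.png

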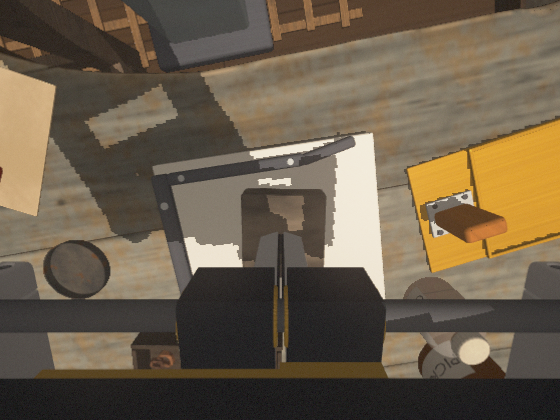

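```bash
python3 - <<'E'
from h import *
import pickle
st=manip.read_state()
T=np.linalg.inv(Tworld("wrist",st)@np.eye(4)); # cam->world
Tt=T@np.linalg.inv(I["wrist"]["hand_eye"])
for z in (0,6,15,25): print(z,proj("wrist",(Tt@[0,0,z,1])[:3],st),proj("side",(Tt@[0,0,z,1])[:3]),proj("scene",(Tt@[0,0,z,1])[:3]))
def cloud(n,d,uv,st=None):
    Tc=np.linalg.inv(Tworld(n,st));out=[]
    for u,v in uv:
        r=cv2.undistortPoints(np.array([[[u,v]]],float),I[n]["intrinsics"],I[n]["dist"])[0,0]
        zz=d[int(v),int(u)];out.append((Tc@[r[0]*zz,r[1]*zz,zz,1])[:3].round(1))
    return out
d=np.load("pics/scene0.npy");print("scene",cloud("scene",d,[(260,244),(295,245),(225,255),(185,180),(205,200),(350,295)]))
d=np.load("pics/side0.npy");print("side",cloud("side",d,[(241,238),(268,270),(240,220),(190,250),(232,195)]))
s1,p1,d1=pickle.load(open("pics/w1.pkl","rb"));print("wrist",cloud("wrist",d1,[(283,210),(335,190),(440,220),(465,170),(300,110)],s1))
d=np.load("pics/wrist3.npy");print(cloud("wrist",d,[(260,220),(350,200),(400,250),(279,245)],st))
E
```

```text
0 [[280.81123471 239.0131641 ]] [[239.62561388 236.32458599]] [[260.06992955 241.72672016]]
6 [[280.80239537 236.05315439]] [[239.76202268 238.46205234]] [[260.11848472 243.45181224]]
15 [[280.79002699 231.91119886]] [[239.96448164 241.62896489]] [[260.19043253 246.00972079]]
25 [[280.77740346 227.68357448]] [[240.18644815 245.09346046]] [[260.2691546  248.81081545]]
scene [array([494. , 144. ,  33.9]), array([553.9,  99.8,  18.5]), array([432. , 185.5,  11.4]), array([507. , 430.5,  -1.1]), array([500.3, 342.8,   3.3]), array([ 5.574e+02, -5.410e+01, -3.000e-01])]
side [array([495.7, 146.4,  35.4]), array([536.2,  73.7,  11.3]), array([506.1, 240.6,  -2.3]), array([390.5, 169.7,  -2. ]), array([ 5.003e+02,  3.299e+02, -5.000e-01])]
wrist [array([501.6, 142. ,  37.5]), array([495. , 202.5,  11.7]), array([ 5.545e+02,  3.231e+02, -5.000e-01]), array([499.1, 352.9,   0.6]), array([403.3, 177.4,   1.1])]
[array([478.8, 130. ,  38.5]), array([482.9, 197.8,  11.8]), array([ 5.366e+02,  2.362e+02, -4.000e-01]), array([484.7, 142.4,  76.8])]
```

```bash
python3 - <<'E'
from h import *
for z in (20,30,38,46,60): print(z,back("scene",[(270,243.6)],z).round(0),back("side",[(238.8,233.6)],z).round(0),back("wrist",[(283,234)],z,manip.read_state()).round(0))
for n,(y0,y1,x0,x1) in {"side":(195,265,200,280),"scene":(195,275,220,310),"wrist":(160,290,215,345)}.items():
    p=cv2.imread(f"pics/{n}3.png");p=cv2.resize(p[y0:y1,x0:x1],(520,480),interpolation=cv2.INTER_CUBIC);cv2.imwrite(f"pics/z{n}.png",p)
a=np.hstack([cv2.resize(cv2.imread(f"pics/z{n}.png"),(400,400)) for n in("scene","wrist")]);cv2.imwrite("pics/z.png",a)
E
```

```text
20 [[517. 138.  20.]] [[495. 175.  20.]] [[498. 143.  20.]]
30 [[512. 133.  30.]] [[494. 165.  30.]] [[495. 143.  30.]]
38 [[508. 128.  38.]] [[493. 157.  38.]] [[492. 144.  38.]]
46 [[504. 124.  46.]] [[492. 149.  46.]] [[489. 144.  46.]]
60 [[497. 116.  60.]] [[491. 135.  60.]] [[484. 145.  60.]]
```

View pics/zside.png

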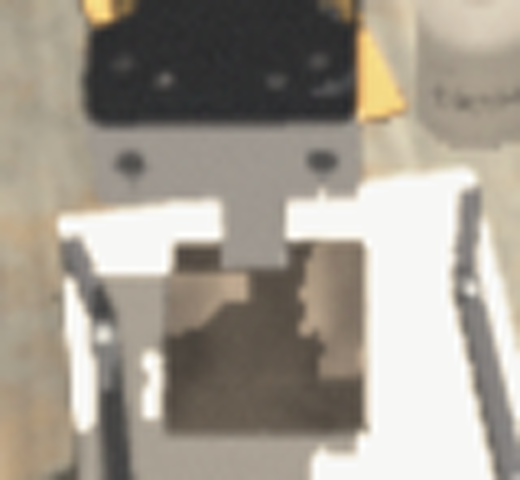

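View pics/z.png

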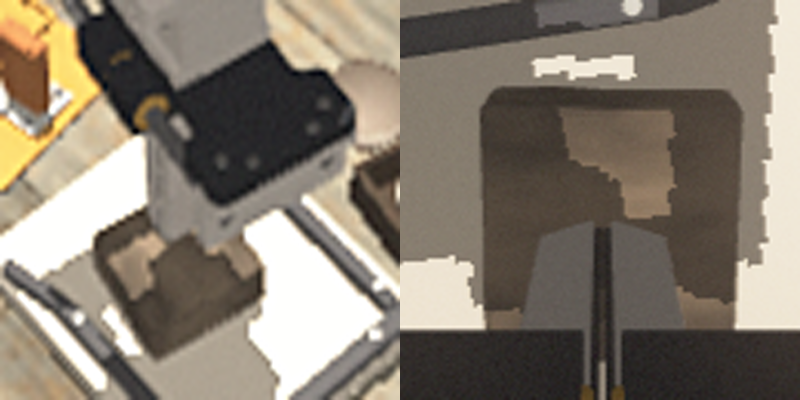

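```bash
python3 - <<'E'
from h import *
st=manip.read_state()
def cl(n,d,u,v,st=None):
    Tc=np.linalg.inv(Tworld(n,st));r=cv2.undistortPoints(np.array([[[u,v]]],float),I[n]["intrinsics"],I[n]["dist"])[0,0]
    zz=d[v,u];return (Tc@[r[0]*zz,r[1]*zz,zz,1])[:3].round(0).tolist()
d=np.load("pics/side3.npy")
for v in range(222,246,2): print(v,cl("side",d,239,v))
d=np.load("pics/wrist3.npy")
for v in range(224,270,4): print(v,cl("wrist",d,276,v,st))
d=np.load("pics/scene3.npy")
for v in range(228,262,3): print(v,cl("scene",d,268,v))
E
```

```text
222 [485.0, 63.0, 157.0]
224 [485.0, 62.0, 154.0]
226 [491.0, 129.0, 85.0]
228 [491.0, 129.0, 80.0]
230 [491.0, 130.0, 74.0]
232 [491.0, 130.0, 69.0]
234 [493.0, 159.0, 35.0]
236 [492.0, 152.0, 36.0]
238 [492.0, 149.0, 34.0]
240 [491.0, 142.0, 35.0]
242 [490.0, 136.0, 36.0]
244 [489.0, 130.0, 36.0]
224 [484.0, 140.0, 37.0]
228 [487.0, 140.0, 38.0]
232 [483.0, 141.0, 58.0]
236 [483.0, 141.0, 66.0]
240 [483.0, 141.0, 72.0]
244 [483.0, 141.0, 78.0]
248 [483.0, 141.0, 84.0]
252 [483.0, 141.0, 90.0]
256 [483.0, 141.0, 96.0]
260 [483.0, 141.0, 101.0]
264 [483.0, 141.0, 106.0]
268 [483.0, 141.0, 110.0]
228 [449.0, 70.0, 196.0]
231 [444.0, 64.0, 198.0]
234 [443.0, 63.0, 191.0]
237 [442.0, 63.0, 183.0]
240 [447.0, 68.0, 165.0]
243 [446.0, 67.0, 159.0]
246 [501.0, 127.0, 37.0]
249 [495.0, 121.0, 39.0]
252 [491.0, 117.0, 36.0]
255 [488.0, 113.0, 32.0]
258 [490.0, 115.0, 17.0]
261 [487.0, 113.0, 12.0]
```

All three cameras put the real fingertips at z≈56–57 mm with the reported TCP at 45, about 37 mm higher than the description implies. I'll reopen, descend in part and check again.

>>> apply_moves([
  [[0,0,0],[0,0,0],100],
  [[0,0,0],[0,0,0],100],
  [[0,0,0],[0,0,0],100],
  [[0,0,0],[0,0,0],100],
  [[0,0,0],[0,0,0],100],
  [[0,0,0],[0,0,0],100],
  [[0,0,0],[0,0,0],100],
  [[0,0,-1],[0,0,0],100],
  [[0,0,-2],[0,0,0],100],
  [[0,0,-2.2],[0,0,0],100],
])

```text
clock: 8.0
eef_pos: [492.1, 141.9, 21.9]
eef_rot: [-3.14, 0.001, 1.389]
wrist_force: [0.2, 0.4, 0.1]
finger_gap: 92.9
```

```bash
python3 - <<'E'
from h import *
st=manip.read_state();print(st["eef_pos"],st["finger_gap"],st["wrist_force"])
p,d=manip.camera("side");cv2.imwrite("pics/side4.png",p[:,:,::-1]);np.save("pics/side4.npy",d)
cv2.imwrite("pics/side4c.png",cv2.resize(p[190:280,190:300,::-1],None,fx=6,fy=6,interpolation=2))
def cl(n,d,u,v,st=None):
    Tc=np.linalg.inv(Tworld(n,st));r=cv2.undistortPoints(np.array([[[u,v]]],float),I[n]["intrinsics"],I[n]["dist"])[0,0]
    zz=d[v,u];return (Tc@[r[0]*zz,r[1]*zz,zz,1])[:3].round(0).tolist()
for v in range(240,276,2): print(v,[cl("side",d,u,v) for u in(239,)])
E
```

```text
[492.06753678 141.87571958  21.91752978] 92.89774277582768 [0.16093942 0.42700812 0.11142723]
240 [[485.0, 84.0, 94.0]]
242 [[485.0, 82.0, 90.0]]
244 [[484.0, 84.0, 84.0]]
246 [[484.0, 82.0, 80.0]]
248 [[484.0, 83.0, 74.0]]
250 [[484.0, 83.0, 69.0]]
252 [[484.0, 84.0, 63.0]]
254 [[483.0, 84.0, 57.0]]
256 [[483.0, 84.0, 52.0]]
258 [[483.0, 84.0, 46.0]]
260 [[485.0, 111.0, 11.0]]
262 [[485.0, 107.0, 9.0]]
264 [[484.0, 102.0, 9.0]]
266 [[483.0, 97.0, 9.0]]
268 [[482.0, 92.0, 9.0]]
270 [[481.0, 86.0, 10.0]]
272 [[481.0, 82.0, 8.0]]
274 [[480.0, 76.0, 10.0]]
```

View pics/side4c.png

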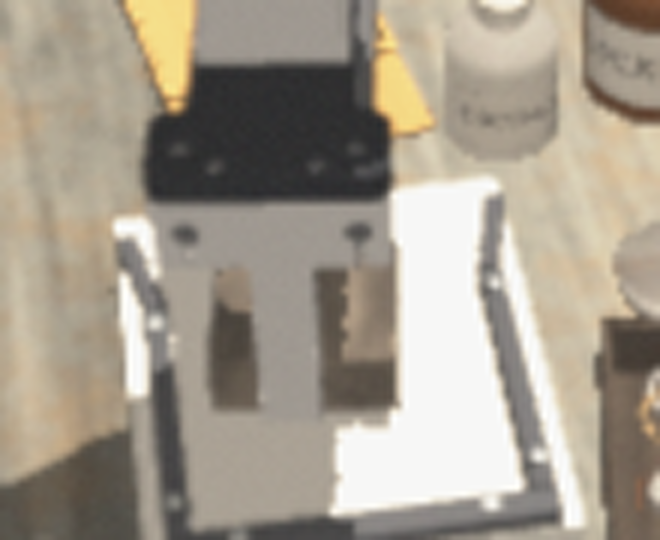

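>>> apply_moves([
  [[0,0.1,-0.4],[0,0,0],100],
  [[0,0.1,-0.8],[0,0,0],100],
  [[0,0.1,-1.2],[0,0,0],100],
  [[0,0.1,-1.2],[0,0,0],100],
  [[0,0.1,-1.2],[0,0,0],30],
  [[0,0.1,-1.2],[0,0,0],30],
  [[0,0.1,-1.2],[0,0,0],30],
  [[0,0.1,-1.2],[0,0,0],30],
  [[0,0.1,-1.2],[0,0,0],30],
  [[0,0.1,-1.2],[0,0,0],30],
], grip_force=18)

```text
clock: 9.3
eef_pos: [492.7, 143.0, 11.1]
eef_rot: [3.141, -0.0, 1.389]
wrist_force: [-1.0, -0.0, 0.8]
finger_gap: 59.2
```

```bash
python3 - <<'E'
from h import *
st=manip.read_state();print(st["clock"],st["eef_pos"],st["finger_gap"],st["wrist_force"])
import pickle
p,d=manip.camera("wrist");pickle.dump((st,p,d),open("pics/w5.pkl","wb"));cv2.imwrite("pics/w5.png",p[:,:,::-1])
E
```

```text
9.3 [492.70752365 143.02554913  11.1325209 ] 59.15617866471115 [-0.98228042 -0.0201438   0.83995713]
```

View pics/w5.png

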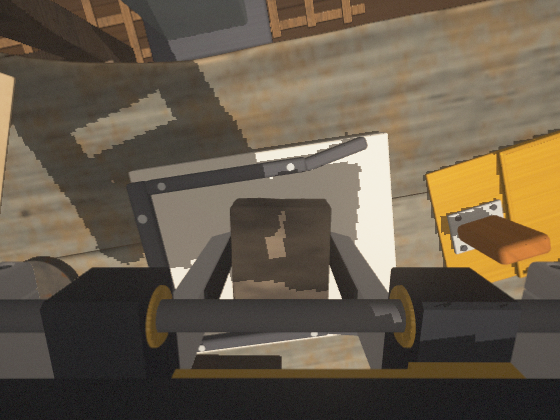

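The wrist view shows the block held between the fingers, at about (280,250), and the gap is 59.2 mm, matching its size. I'll lift and check.

>>> apply_moves([
  [[0,0,0],[0,0,0],30],
  [[0,0,0.6],[0,0,0],30],
  [[0,0,2],[0,0,0],30],
  [[0,0,4],[0,0,0],30],
  [[0,0,6],[0,0,0],30],
  [[0,0,7.5],[0,0,0],30],
  [[0,1,8],[0,0,0],30],
  [[0,3,8],[0,0,0],30],
  [[0,5,8],[0,0,0.05],30],
  [[0,6,8],[0,0,0.1],30],
])

```text
clock: 10.6
eef_pos: [492.2, 204.7, 90.4]
eef_rot: [-3.141, 0.0, 1.494]
wrist_force: [-0.2, -0.5, -1.1]
finger_gap: 59.1
```

Held (gap 59.1). Next I'll carry it to just above the bed.

>>> apply_moves([
  [[0,2,0],[0,0,0.05],30],
  [[0.2,5,0],[0,0,0.12],30],
  [[0.4,8,0],[0,0,0.2],30],
  [[0.6,11,0],[0,0,0.23],30],
  [[0.7,13.5,0],[0,0,0.23],30],
  [[0.7,14.5,0],[0,0,0.23],30],
  [[0.7,14.5,-2],[0,0,0.23],30],
  [[0.7,14.5,-4],[0,0,0.23],30],
  [[0.7,14.5,-6],[0,0,0.23],30],
  [[0.7,14.5,-6],[0,0,0.23],30],
])

```text
clock: 11.85
eef_pos: [498.9, 347.4, 29.4]
eef_rot: [-3.139, 0.001, 1.719]
wrist_force: [0.4, 0.6, -0.7]
finger_gap: 59.2
```

```bash
python3 - <<'E'
from h import *
import pickle
st=manip.read_state();print(st["clock"],st["eef_pos"],st["finger_gap"],st["wrist_force"])
p,d=manip.camera("wrist");pickle.dump((st,p,d),open("pics/w6.pkl","wb"));cv2.imwrite("pics/w6.png",p[:,:,::-1])
p,d=manip.camera("side");cv2.imwrite("pics/side6c.png",cv2.resize(p[140:260,190:330,::-1],None,fx=5,fy=5,interpolation=2))
E
```

```text
11.85 [498.915566   347.39708033  29.43969679] 59.2158611317272 [ 0.35057931  0.63793579 -0.70126337]
```

View pics/w6.png

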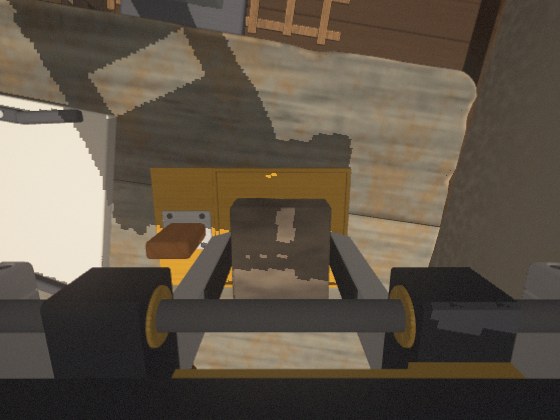

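View pics/side6c.png

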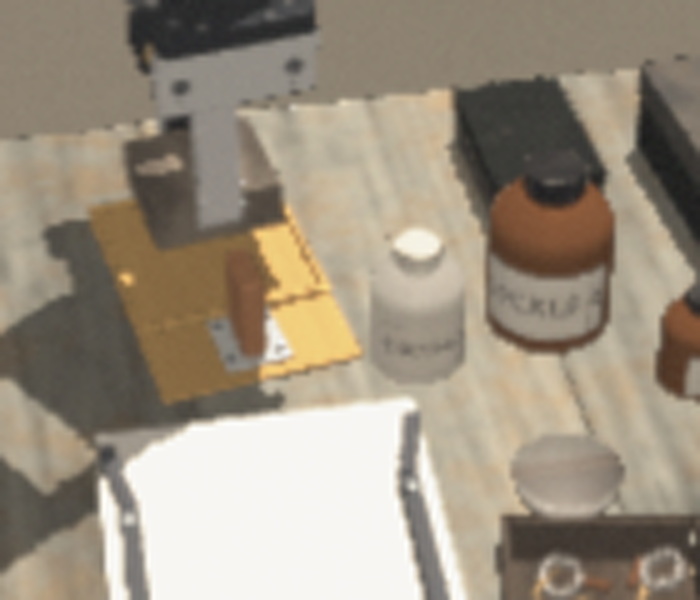

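The block is centred over the bed in the wrist view, with its top face at (281,250) and the bed from x=215 to 350. I'll lower it.

>>> apply_moves([
  [[0,0,-0.6],[0,0,0],30],
  [[0,0,-1.2],[0,0,0],30],
  [[0,0,-1.8],[0,0,0],30],
  [[0,0,-2.2],[0,0,0],30],
  [[0,0,-2.5],[0,0,0],30],
  [[0,0,-2.7],[0,0,0],30],
  [[0,0,-2.8],[0,0,0],30],
  [[0,0,-2.8],[0,0,0],30],
  [[0,0,-2.8],[0,0,0],30],
  [[0,0,-2.8],[0,0,0],30],
])

```text
clock: 13.2
eef_pos: [499.7, 348.0, 3.1]
eef_rot: [3.141, -0.0, 1.719]
wrist_force: [-0.2, -0.2, -2.1]
finger_gap: 59.3
```

>>> apply_moves([
  [[0,0,-0.05],[0,0,0],80],
  [[0,0,-0.05],[0,0,0],80],
  [[0,0,-0.05],[0,0,0],80],
  [[0,0,-0.05],[0,0,0],80],
  [[0,0,1.5],[0,0,0],80],
  [[0,0,4],[0,0,0],80],
  [[0,0,7],[0,0,0],80],
  [[0,0,10],[0,0,0],80],
  [[0,0,10],[0,0,-0.15],80],
  [[0,0,10],[0,0,-0.3],80],
])

```text
clock: 14.45
eef_pos: [499.9, 348.2, 104.7]
eef_rot: [3.14, -0.001, 1.414]
wrist_force: [0.8, -0.0, -0.3]
finger_gap: 74.8
```

```bash
python3 - <<'E'
from h import *
import pickle
st=manip.read_state();print(st["clock"],st["eef_pos"],st["eef_rot"],st["finger_gap"],st["wrist_force"])
p,d=manip.camera("wrist");pickle.dump((st,p,d),open("pics/w7.pkl","wb"));cv2.imwrite("pics/w7.png",p[:,:,::-1])
p,d=manip.camera("side");cv2.imwrite("pics/side7.png",p[:,:,::-1]);cv2.imwrite("pics/side7c.png",cv2.resize(p[140:240,190:330,::-1],None,fx=5,fy=5,interpolation=2))
E
```

```text
14.45 [499.90134252 348.1523796  104.72377558] [ 3.14022874e+00 -1.13918548e-03  1.41411854e+00] 74.80566540448532 [ 0.75318717 -0.01985117 -0.25317458]
```

View pics/w7.png

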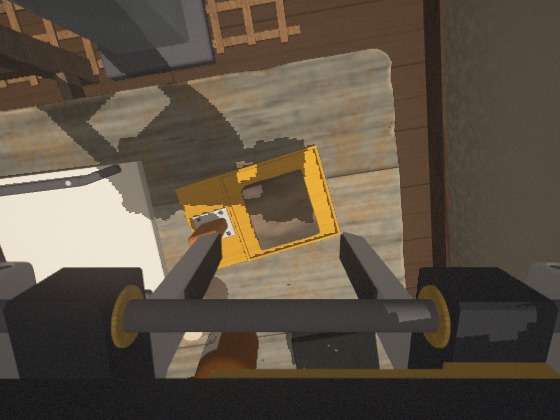

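View pics/side7c.png

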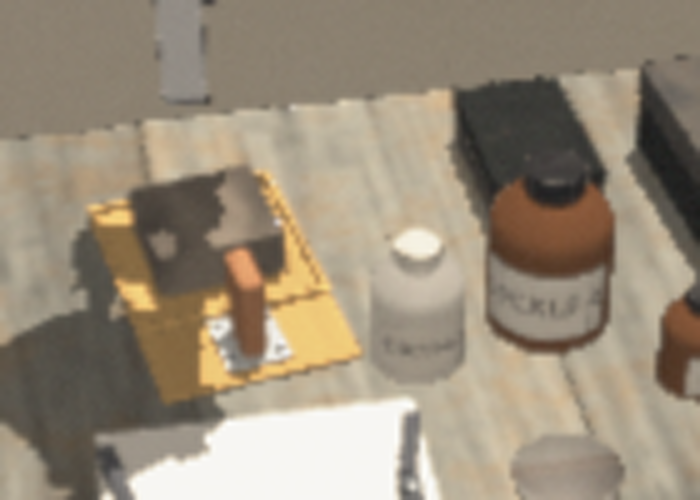

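The block lies in the bed in both views. Before going for the handle I'll check the heights and positions of the bottles.

```bash
python3 - <<'E'
from h import *
import pickle
def cloudall(n,d,st=None):
    h,w=d.shape;uu,vv=np.meshgrid(np.arange(w),np.arange(h))
    uv=np.stack([uu,vv],-1).reshape(-1,1,2).astype(float)
    r=cv2.undistortPoints(uv,I[n]["intrinsics"],I[n]["dist"])[:,0];z=d.reshape(-1,1)
    Tc=np.linalg.inv(Tworld(n,st));return (np.c_[r*z,z]@Tc[:3,:3].T+Tc[:3,3])[z[:,0]>0]
for n in("side","scene"):
    P=cloudall(n,np.load(f"pics/{n}0.npy"))
    for z0 in (20,40,60,80,100,120):
        m=(P[:,0]>545)&(P[:,0]<720)&(P[:,1]>200)&(P[:,1]<340)&(P[:,2]>z0)&(P[:,2]<z0+20)
        Q=P[m]; 
        if len(Q):
            a=Q[Q[:,0]<602];b=Q[Q[:,0]>=602]
            for k in(a,b):
                if len(k)>3: print(n,z0,len(k),np.percentile(k,[2,98],axis=0).round(0).tolist())
E
python3 - <<'E'
import cv2
a=cv2.imread("pics/w7.png")[135:285,165:355];cv2.imwrite("pics/w7c.png",cv2.resize(a,None,fx=4,fy=4,interpolation=2))
E
```

```text
side 20 125 [[563.0, 232.0, 21.0], [600.0, 250.0, 39.0]]
side 20 304 [[620.0, 201.0, 21.0], [718.0, 338.0, 40.0]]
side 40 188 [[565.0, 233.0, 41.0], [600.0, 264.0, 59.0]]
side 40 262 [[620.0, 206.0, 40.0], [710.0, 270.0, 59.0]]
side 60 60 [[575.0, 243.0, 61.0], [594.0, 264.0, 67.0]]
side 60 255 [[623.0, 243.0, 60.0], [673.0, 283.0, 78.0]]
side 80 105 [[635.0, 255.0, 80.0], [662.0, 279.0, 89.0]]
scene 20 115 [[558.0, 230.0, 20.0], [591.0, 262.0, 40.0]]
scene 20 303 [[617.0, 201.0, 20.0], [710.0, 339.0, 40.0]]
scene 40 186 [[560.0, 233.0, 41.0], [598.0, 269.0, 57.0]]
scene 40 230 [[617.0, 206.0, 40.0], [706.0, 285.0, 60.0]]
scene 60 71 [[570.0, 243.0, 60.0], [590.0, 263.0, 68.0]]
scene 60 255 [[620.0, 242.0, 61.0], [668.0, 292.0, 79.0]]
scene 80 108 [[632.0, 255.0, 81.0], [659.0, 280.0, 90.0]]
```

View pics/w7c.png

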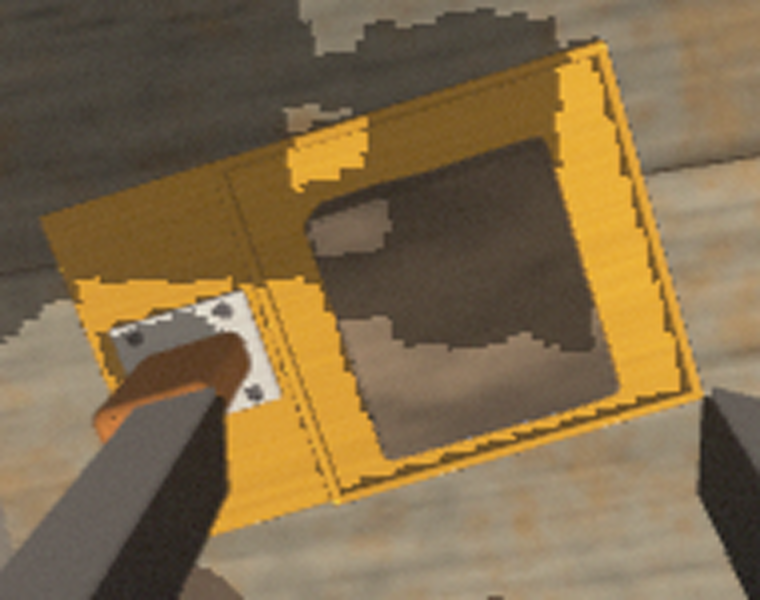

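```bash
python3 - <<'E'
from h import *
import pickle
st=pickle.load(open("pics/w7.pkl","rb"))[0]
q=crop([(603,43),(697,396),(42,218)],165,135)
p,r=fit([("wrist",q,[(-73,-47,7),(-73,47,7),(73,-47,3)],st)],(503,323,-1.42));print(p.round(3),r.max(1).round(1));print(place(p,[(48,0,30)]))
q=crop([(542,138),(622,388),(385,460),(306,225)],165,135)
b=[(-29.5,-31.5,29),(-29.5,31.5,29),(29.5,31.5,29),(29.5,-31.5,29)]
print(fit([("wrist",q,b,st)],(500,348,-1.42)))
E
```

```text
[504.045 324.465  -1.427] [0.7 1.6 1.8]
[[510.94222948 276.96291323  30.        ]]
(array([500.43851189, 348.04276131,  -1.4072622 ]), array([[0.82493699, 0.41976773],
       [0.89674997, 0.92132029],
       [0.75128658, 1.44106989],
       [2.41590161, 1.60661767]]))
```

>>> apply_moves([
  [[0,-0.5,0],[0,0,-0.17],40],
  [[0.2,-2,0],[0,0,-0.34],40],
  [[0.5,-4,0],[0,0,-0.51],40],
  [[0.7,-5.5,0],[0,0,-0.68],40],
  [[0.9,-7,0],[0,0,-0.85],40],
  [[1.07,-7.2,0],[0,0,-1.02],40],
  [[1.07,-7.2,0],[0,0,-1.19],40],
  [[1.07,-7.2,0],[0,0,-1.269],40],
  [[1.07,-7.2,-1],[0,0,-1.269],40],
  [[1.07,-7.2,-2],[0,0,-1.269],40],
])

```text
clock: 15.8
eef_pos: [510.2, 275.9, 82.4]
eef_rot: [3.142, 0.0, 0.153]
wrist_force: [0.5, 0.4, -0.1]
finger_gap: 37.7
```

```bash
python3 - <<'E'
from h import *
import pickle
st=manip.read_state();print(st["clock"],st["eef_pos"],st["eef_rot"],st["finger_gap"],st["wrist_force"])
p,d=manip.camera("wrist");pickle.dump((st,p,d),open("pics/w8.pkl","wb"));cv2.imwrite("pics/w8.png",p[:,:,::-1])
p,d=manip.camera("side");cv2.imwrite("pics/side8c.png",cv2.resize(p[100:260,180:330,::-1],None,fx=4,fy=4,interpolation=2))
E
```

```text
15.8 [510.21499662 275.92447967  82.3824927 ] [3.14150837e+00 1.80638410e-04 1.53417582e-01] 37.72524100277541 [ 0.46186757  0.3969466  -0.1011338 ]
```

View pics/w8.png

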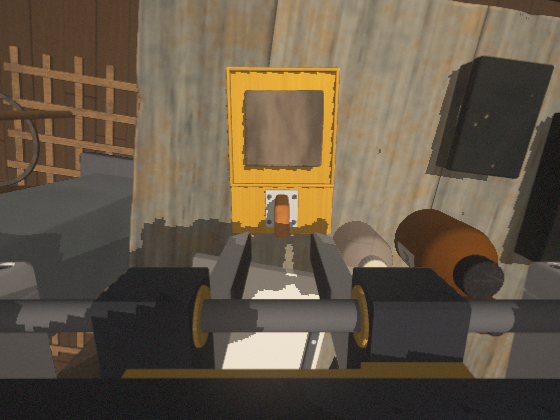

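View pics/side8c.png

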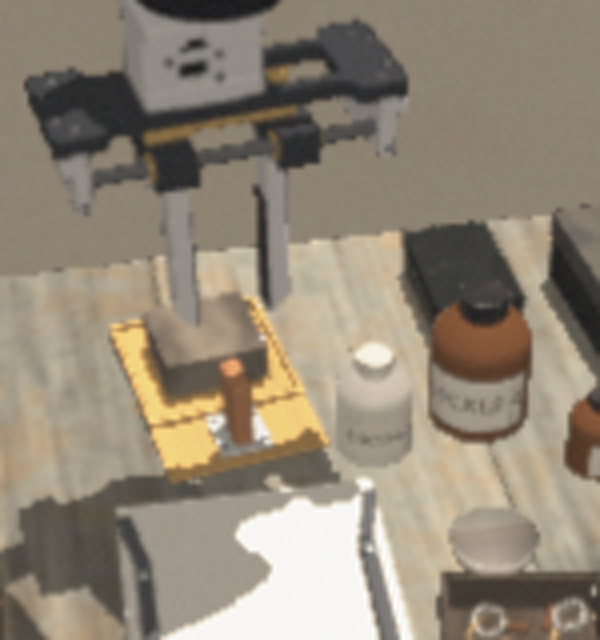

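The handle at column 282 is midway between the fingers in the wrist view. I'll descend and grip.

>>> apply_moves([
  [[0,0,-2],[0,0,0],40],
  [[0,0,-4],[0,0,0],40],
  [[0,0,-5.5],[0,0,0],40],
  [[0,0,-7],[0,0,0],40],
  [[0,0,-8],[0,0,0],40],
  [[0,0,-8.2],[0,0,0],40],
  [[0,0,-8.2],[0,0,0],0],
  [[0,0,-8.2],[0,0,0],0],
  [[0,0,-8.2],[0,0,0],0],
  [[0,0,-8.2],[0,0,0],0],
], grip_force=25)

```text
clock: 17.15
eef_pos: [510.6, 276.1, 1.5]
eef_rot: [-3.141, -0.001, 0.15]
wrist_force: [-0.3, -0.3, 2.7]
finger_gap: 11.7
```

```bash
python3 - <<'E'
from h import *
st=manip.read_state();print(st["clock"],st["eef_pos"],st["eef_rot"],st["finger_gap"],st["wrist_force"])
p,d=manip.camera("side");cv2.imwrite("pics/side9c.png",cv2.resize(p[140:260,190:330,::-1],None,fx=5,fy=5,interpolation=2))
E
```

```text
17.15 [510.60577654 276.12858048   1.47388678] [-3.14127426e+00 -7.34784851e-04  1.49727351e-01] 11.704653262922458 [-0.29019908 -0.28683647  2.67123638]
```

View pics/side9c.png

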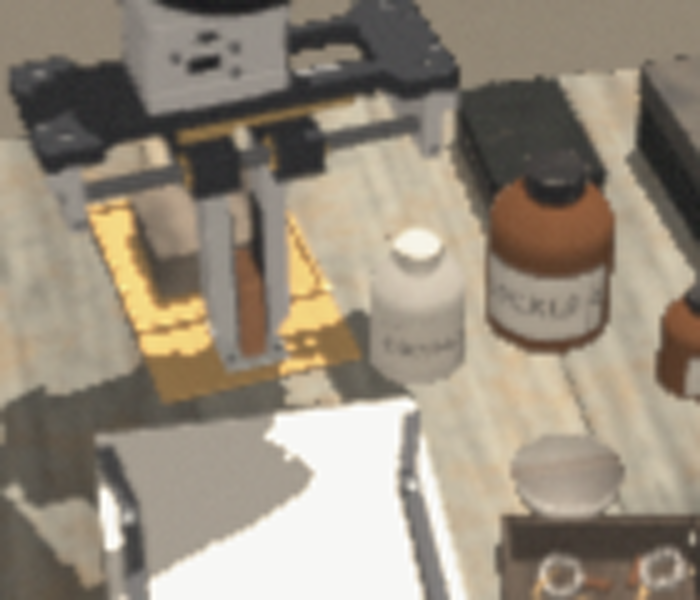

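The grip is on the handle (gap 11.7). I'll turn the tray on the bench into line with the board, then raise its front.

>>> apply_moves([
  [[-0.1,0,0],[0,0,-0.03],0],
  [[-0.2,0,0],[0,0,-0.07],0],
  [[-0.3,0,0],[0,0,-0.11],0],
  [[-0.4,0,0],[0,0,-0.15],0],
  [[-0.45,0,0],[0,0,-0.18],0],
  [[-0.45,0,0],[0,0,-0.18],0],
  [[-0.45,0,0.4],[0,0,-0.18],0],
  [[-0.45,0,0.9],[0,0,-0.18],0],
  [[-0.45,0,1.4],[0,0,-0.18],0],
  [[-0.45,0,1.4],[0,0,-0.18],0],
])

```text
clock: 18.45
eef_pos: [506.0, 275.9, 15.4]
eef_rot: [-3.142, -0.0, -0.03]
wrist_force: [0.2, -1.9, -4.9]
finger_gap: 12.3
```

```bash
python3 - <<'E'
from h import *
import pickle
st=manip.read_state();print(st["clock"],st["eef_pos"],st["eef_rot"],st["finger_gap"],st["wrist_force"],st["moment"])
p,d=manip.camera("side");cv2.imwrite("pics/side10c.png",cv2.resize(p[140:260,190:330,::-1],None,fx=5,fy=5,interpolation=2))
p,d=manip.camera("wrist");pickle.dump((st,p,d),open("pics/w10.pkl","wb"));cv2.imwrite("pics/w10.png",p[:,:,::-1]);cv2.imwrite("pics/w10c.png",cv2.resize(p[50:250,190:370,::-1],None,fx=3.5,fy=3,interpolation=2))
E
```

```text
18.45 [505.96027096 275.94721864  15.36836743] [-3.14157464e+00 -3.27709551e-04 -3.01597080e-02] 12.322698648651397 [ 0.21563293 -1.91983013 -4.92863209] [-0.45257642  0.16951432 -0.03010605]
```

View pics/side10c.png

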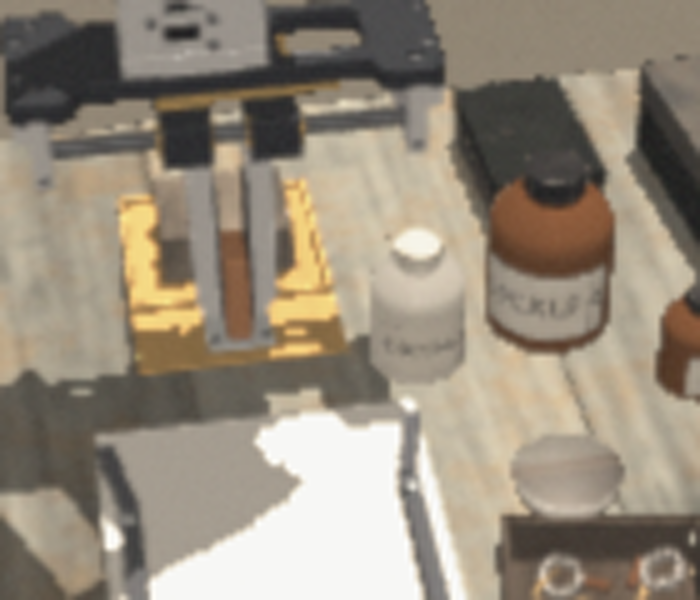

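View pics/w10.png

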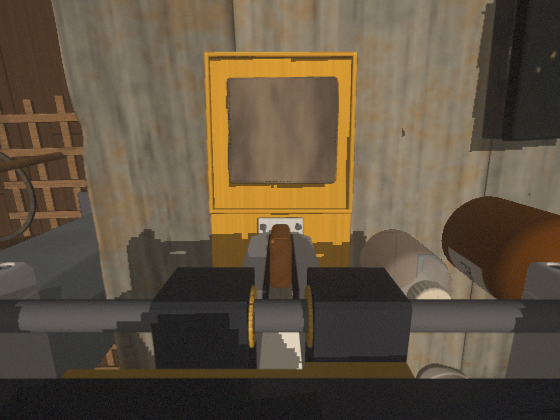

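```bash
python3 - <<'E'
from h import *
# handle at tcp (506,276); tray aligned yaw -1.604
c,s=np.cos(-1.604),np.sin(-1.604)
h=np.array([506,276.])
def loc(dx,dy,z): return [h[0]+c*dx-s*dy,h[1]+s*dx+c*dy,z]
for z in(3,11,16,19,22):
  q=proj("side",[loc(25,-47,z),loc(25,47,z)]);print(z,((q-[190,140]+.5)*5-.5).round(0).tolist())
q=proj("side",[loc(-121,-47,7),loc(-121,47,7)]);print(((q-[190,140]+.5)*5-.5).round(0).tolist())
E
```

```text
3 [[141.0, 390.0], [349.0, 367.0]]
11 [[140.0, 377.0], [349.0, 354.0]]
16 [[139.0, 368.0], [349.0, 345.0]]
19 [[138.0, 363.0], [349.0, 340.0]]
22 [[138.0, 358.0], [349.0, 335.0]]
[[118.0, 189.0], [306.0, 171.0]]
```

View pics/w10c.png

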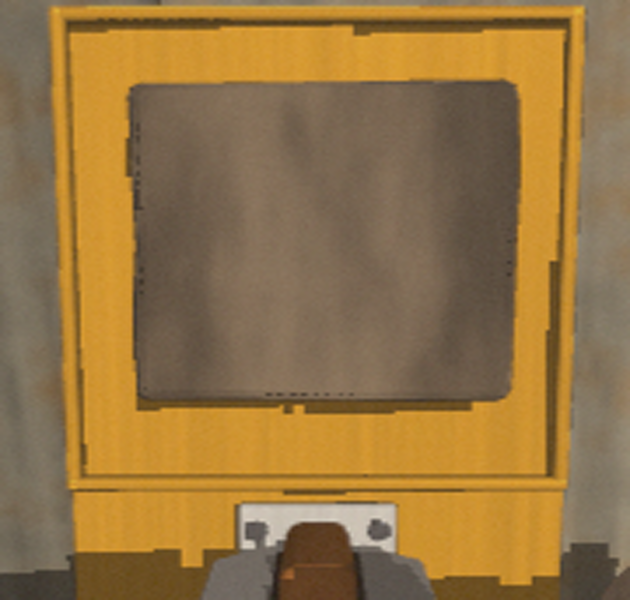

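>>> apply_moves([
  [[0,0,0.2],[0,0,0],0],
  [[0,-0.6,0.2],[0,0,0],0],
  [[-0.05,-1.4,0.2],[0,0,0],0],
  [[-0.1,-2.2,0.2],[0,0,0],0],
  [[-0.1,-3,0.2],[0,0,0],0],
  [[-0.15,-3.8,0.2],[0,0,0],0],
  [[-0.15,-4.6,0.2],[0,0,0],0],
  [[-0.2,-5.4,0.2],[0,0,0],0],
  [[-0.2,-6,0.2],[0,0,0],0],
  [[-0.2,-6,0.2],[0,0,0],0],
])

```text
clock: 19.8
eef_pos: [503.9, 215.5, 17.1]
eef_rot: [3.141, 0.0, -0.031]
wrist_force: [0.7, -1.0, -6.9]
finger_gap: 11.7
```

```bash
python3 - <<'E'
from h import *
import pickle
st=manip.read_state();print(st["clock"],st["eef_pos"],st["eef_rot"],st["finger_gap"],st["wrist_force"],st["moment"])
p,d=manip.camera("side");cv2.imwrite("pics/side11c.png",cv2.resize(p[140:300,190:330,::-1],None,fx=3.7,fy=3.7,interpolation=2))
p,d=manip.camera("wrist");pickle.dump((st,p,d),open("pics/w11.pkl","wb"));cv2.imwrite("pics/w11.png",p[:,:,::-1])
E
```

```text
19.8 [503.90867019 215.48353944  17.10967212] [ 3.14133595e+00  2.37644227e-05 -3.05077554e-02] 11.688629528987379 [ 0.65374351 -1.04601913 -6.91248003] [-0.48592608  0.08759979  0.04725788]
```

View pics/side11c.png

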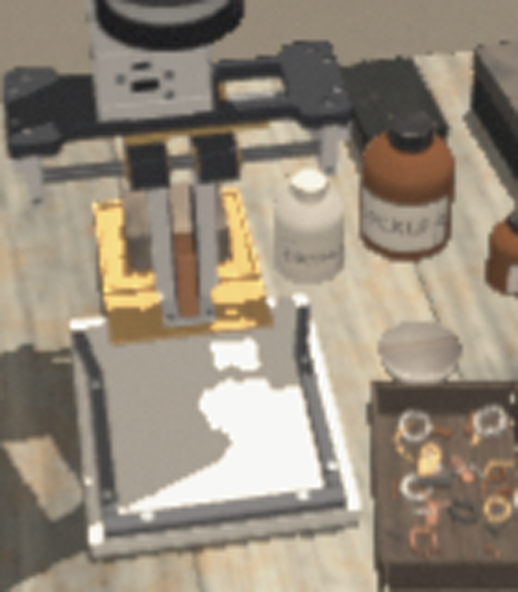

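View pics/w11.png

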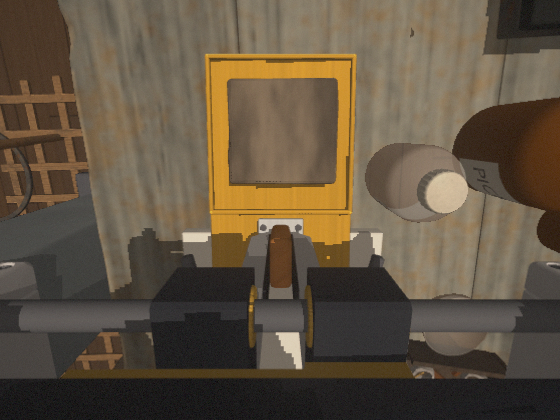

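The nose is over the slab. The margins to the slab's sides are 28 px left and 32 px right in the wrist view, so it's centred. I'll keep sliding.

>>> apply_moves([
  [[0,-0.7,0],[0,0,0],0],
  [[-0.05,-1.5,0],[0,0,0],0],
  [[-0.1,-2.3,0],[0,0,0],0],
  [[-0.1,-3.1,0],[0,0,0],0],
  [[-0.1,-3.9,0],[0,0,0],0],
  [[-0.15,-4.7,0],[0,0,0],0],
  [[-0.15,-5.5,-0.05],[0,0,0],0],
  [[-0.2,-6.3,-0.1],[0,0,0],0],
  [[-0.2,-7,-0.1],[0,0,0],0],
  [[-0.2,-7,-0.1],[0,0,0],0],
])

```text
clock: 21.15
eef_pos: [502.6, 145.5, 17.0]
eef_rot: [-3.141, -0.002, -0.031]
wrist_force: [0.6, -3.6, 3.8]
finger_gap: 11.9
```

```bash
python3 - <<'E'
from h import *
import pickle
st=manip.read_state();print(st["clock"],st["eef_pos"],st["eef_rot"],st["finger_gap"],st["wrist_force"],st["moment"])
p,d=manip.camera("side");cv2.imwrite("pics/side12c.png",cv2.resize(p[140:300,190:330,::-1],None,fx=3.7,fy=3.7,interpolation=2))
p,d=manip.camera("wrist");pickle.dump((st,p,d),open("pics/w12.pkl","wb"));cv2.imwrite("pics/w12.png",p[:,:,::-1])
E
```

```text
21.15 [502.59213989 145.46257127  16.99646341] [-3.14131012e+00 -1.87645768e-03 -3.07844071e-02] 11.915439830753739 [ 0.60924066 -3.55337794  3.77833209] [-0.34242757  0.1879876  -0.05110967]
```

View pics/side12c.png

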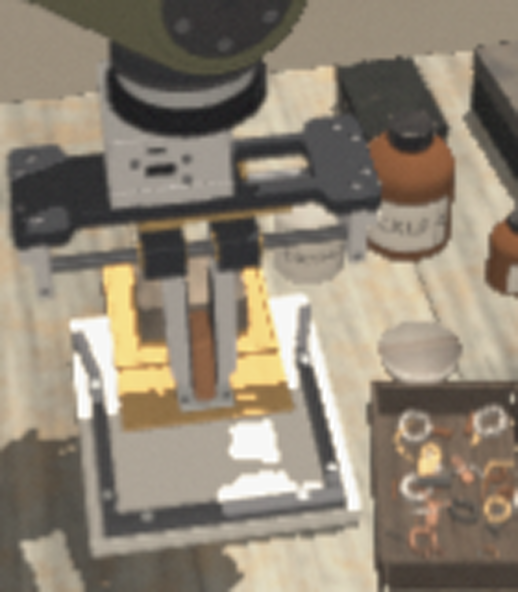

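View pics/w12.png

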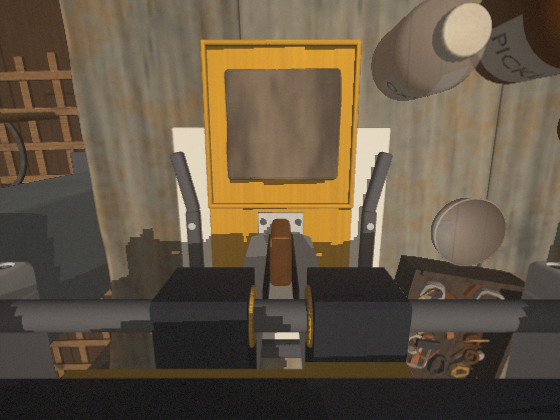

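It's centred between the rails: about 9 px of gap on each side at the handle in the wrist view. The upward force is the grip resisting the tray levelling, so I'll ease the grip and continue to a few mm short of home.

>>> apply_moves([
  [[0,0,0],[0,0,0],0],
  [[0,-0.6,0],[0,0,0],0],
  [[-0.05,-1.3,0],[0,0,0],0],
  [[-0.05,-2,0],[0,0,0],0],
  [[-0.1,-2.7,0],[0,0,0],0],
  [[-0.1,-3.4,0],[0,0,0],0],
  [[-0.15,-4.1,-0.05],[0,0,0],0],
  [[-0.15,-4.7,-0.1],[0,0,0],0],
  [[-0.15,-5.1,-0.1],[0,0,0],0],
  [[-0.15,-5.1,-0.1],[0,0,0],0],
], grip_force=15)

```text
clock: 22.5
eef_pos: [500.3, 94.3, 15.1]
eef_rot: [3.141, 0.0, -0.03]
wrist_force: [-0.8, -3.2, -1.6]
finger_gap: 12.2
```

```bash
python3 - <<'E'
from h import *
import pickle
st=manip.read_state();print(st["clock"],st["eef_pos"],st["eef_rot"],st["finger_gap"],st["wrist_force"],st["moment"])
p,d=manip.camera("side");cv2.imwrite("pics/side13c.png",cv2.resize(p[140:300,190:330,::-1],None,fx=3.7,fy=3.7,interpolation=2))
p,d=manip.camera("wrist");pickle.dump((st,p,d),open("pics/w13.pkl","wb"));cv2.imwrite("pics/w13.png",p[:,:,::-1])
E
```

```text
22.5 [500.29839333  94.28798181  15.05366297] [ 3.14068789e+00  2.29294683e-04 -3.01138541e-02] 12.169177171125819 [-0.8331341  -3.21098628 -1.61081365] [-0.57743172  0.12492904  0.07324454]
```

View pics/side13c.png

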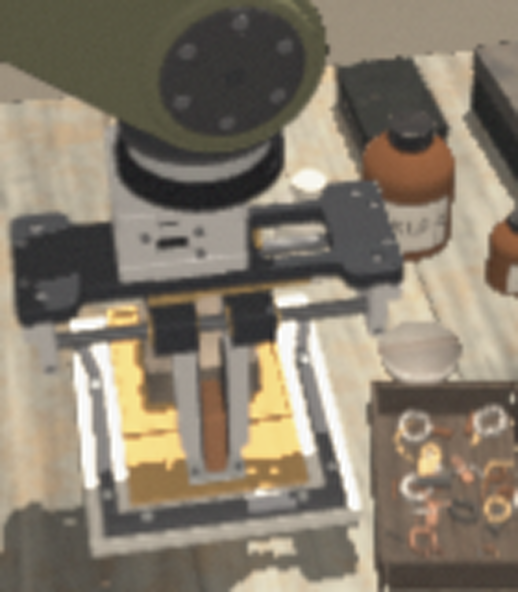

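View pics/w13.png

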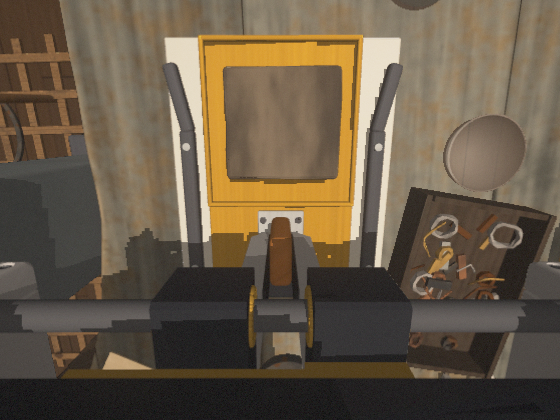

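>>> apply_moves([
  [[0,0,-0.1],[0,0,0],0],
  [[0,0,-0.2],[0,0,0],0],
  [[0,-0.1,-0.2],[0,0,0],0],
  [[0,-0.2,-0.2],[0,0,0],0],
  [[0,-0.3,-0.2],[0,0,0],0],
  [[0,-0.4,-0.2],[0,0,0],0],
  [[0,-0.5,-0.2],[0,0,0],0],
  [[0,-0.6,-0.2],[0,0,0],0],
  [[0,-0.6,-0.2],[0,0,0],0],
  [[0,-0.6,-0.2],[0,0,0],0],
], grip_force=20)

```text
clock: 23.85
eef_pos: [501.2, 90.2, 14.0]
eef_rot: [-3.14, -0.002, -0.03]
wrist_force: [0.3, 7.3, 6.7]
finger_gap: 11.8
```

>>> apply_moves([
  [[0,0,0.08],[0,0,0],0],
  [[0,-0.05,0.08],[0,0,0],0],
  [[0,-0.1,0.08],[0,0,0],0],
  [[0,-0.15,0.08],[0,0,0],0],
  [[0,-0.2,0.08],[0,0,0],0],
  [[0,-0.25,0.08],[0,0,0],0],
  [[0,-0.3,0.08],[0,0,0],0],
  [[0,-0.3,0.08],[0,0,0],0],
  [[0,-0.3,0.08],[0,0,0],0],
  [[0,-0.3,0.08],[0,0,0],0],
])

```text
clock: 25.1
eef_pos: [500.5, 86.9, 14.0]
eef_rot: [-3.14, -0.001, -0.03]
wrist_force: [0.6, 9.0, -0.6]
finger_gap: 11.8
```

```bash
python3 - <<'E'
from h import *
import pickle
st=manip.read_state();print(st["clock"],st["eef_pos"],st["eef_rot"],st["finger_gap"],st["wrist_force"],st["moment"])
p,d=manip.camera("side");cv2.imwrite("pics/side14c.png",cv2.resize(p[200:300,200:310,::-1],None,fx=6,fy=6,interpolation=2))
p,d=manip.camera("wrist");pickle.dump((st,p,d),open("pics/w14.pkl","wb"));cv2.imwrite("pics/w14.png",p[:,:,::-1])
E
```

```text
25.1 [500.51960306  86.88008284  14.03224963] [-3.14027383e+00 -5.56688025e-04 -2.99170081e-02] 11.793151017361485 [ 0.62307283  8.99014564 -0.56360626] [ 1.60859257  0.04122643 -0.05901306]
```

View pics/side14c.png

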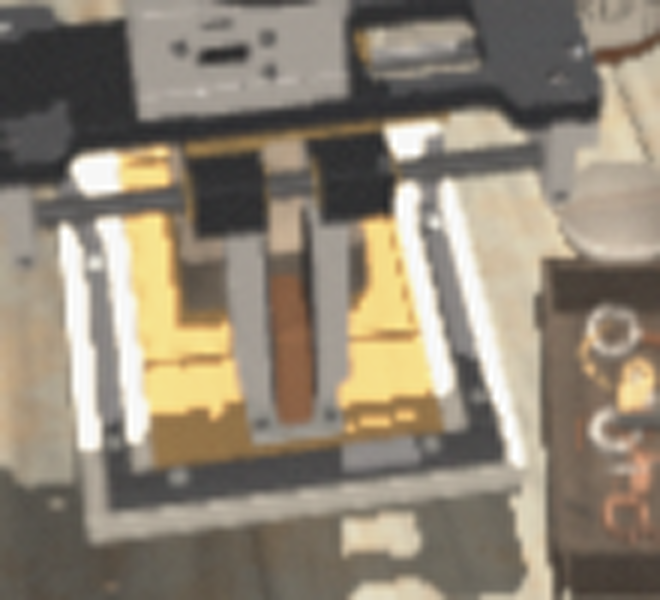

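View pics/w14.png

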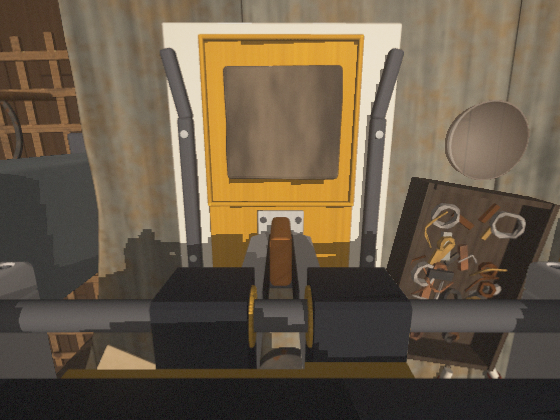

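>>> apply_moves([
  [[0,-0.05,0],[0,0,0],0],
  [[0,-0.1,0],[0,0,0],0],
  [[0,-0.15,0],[0,0,0],0],
  [[0,-0.2,0],[0,0,0],0],
  [[0,-0.2,0],[0,0,0],0],
  [[0,-0.2,0],[0,0,0],0],
  [[0,-0.2,0],[0,0,0],0],
  [[0,-0.2,0],[0,0,0],0],
  [[0,-0.2,0],[0,0,0],0],
  [[0,-0.2,0],[0,0,0],0],
])

```text
clock: 26.45
eef_pos: [500.5, 86.6, 14.1]
eef_rot: [-3.138, -0.001, -0.03]
wrist_force: [0.5, 25.2, 0.9]
finger_gap: 11.9
```

```bash
python3 - <<'E'
from h import *
st=manip.read_state();print(st["clock"],st["eef_pos"],st["eef_rot"],st["finger_gap"],st["wrist_force"],st["moment"])
E
```

```text
26.45 [500.52262869  86.60660908  14.12413841] [-3.13765686e+00 -7.78671685e-04 -2.99919769e-02] 11.877577030979612 [ 0.4547169  25.15662254  0.94150315] [ 4.51321063  0.09494263 -0.06987648]
```

The force rose to 25 N with only 0.3 mm of movement, so the tray is against the stop. I'll relax the push, release and rise straight up.

>>> apply_moves([
  [[0,0.1,0],[0,0,0],0],
  [[0,0.18,0],[0,0,0],0],
  [[0,0.18,0],[0,0,0],0],
  [[0,0.18,0],[0,0,0],30],
  [[0,0.18,0],[0,0,0],30],
  [[0,0.18,0],[0,0,0],30],
  [[0,0.18,0],[0,0,0],30],
  [[0,0.18,2],[0,0,0],30],
  [[0,0.18,5],[0,0,0],30],
  [[0,0.18,8],[0,0,0],30],
])

```text
clock: 27.7
eef_pos: [500.2, 85.7, 94.7]
eef_rot: [3.142, 0.0, -0.03]
wrist_force: [0.7, -0.5, -0.2]
finger_gap: 28.1
```

>>> apply_moves([
  [[0,0,4],[0,0,0],30],
  [[0,0,8],[0,0,0],30],
  [[0,0,12],[0,0,0],30],
  [[0,2,14],[0,0,0],30],
  [[-3,5,14],[0,0,0],30],
  [[-7,9,14],[0,0,0],30],
  [[-11,13,14],[0,0,0],30],
  [[-14,17,14],[0,0,0],30],
  [[-14,17,14],[0,0,0],30],
  [[-14,17,14],[0,0,0],30],
])

```text
clock: 28.95
eef_pos: [360.6, 255.5, 233.9]
eef_rot: [3.141, -0.0, -0.03]
wrist_force: [-0.5, -0.2, 0.6]
finger_gap: 28.1
```

```bash
python3 - <<'E'
from h import *
import pickle
st=manip.read_state();print(st["clock"],st["eef_pos"],st["eef_rot"],st["finger_gap"],st["wrist_force"])
p,d=manip.camera("side");cv2.imwrite("pics/side15.png",p[:,:,::-1]);cv2.imwrite("pics/side15c.png",cv2.resize(p[190:300,190:310,::-1],None,fx=5,fy=5,interpolation=2));np.save("pics/side15.npy",d)
p,d=manip.camera("scene");cv2.imwrite("pics/scene15.png",p[:,:,::-1]);cv2.imwrite("pics/scene15c.png",cv2.resize(p[195:305,205:325,::-1],None,fx=5,fy=5,interpolation=2));np.save("pics/scene15.npy",d)
E
```

```text
28.95 [360.59453488 255.51692923 233.87104331] [ 3.14144216e+00 -1.82619239e-04 -2.96718212e-02] 28.097312586491363 [-0.49299799 -0.19298509  0.62836618]
```

View pics/side15c.png

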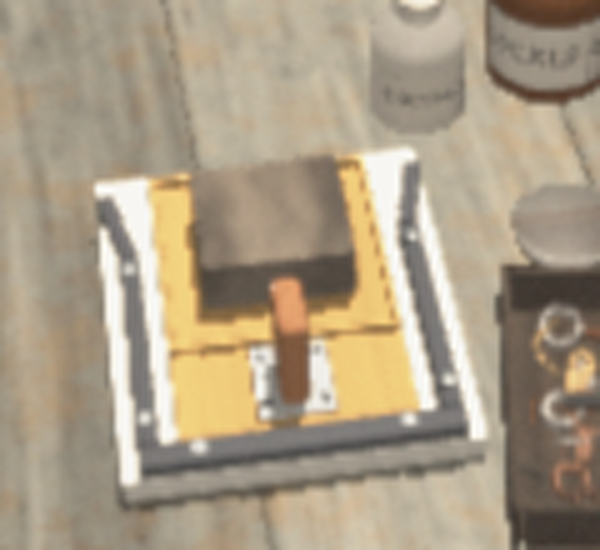

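View pics/scene15c.png

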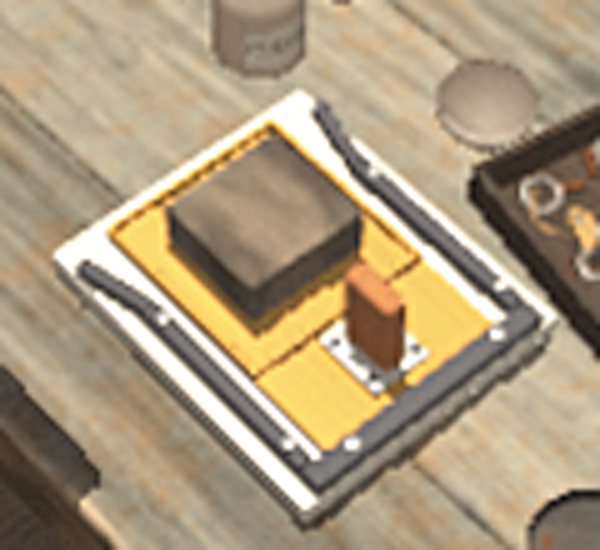

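View pics/scene15.png

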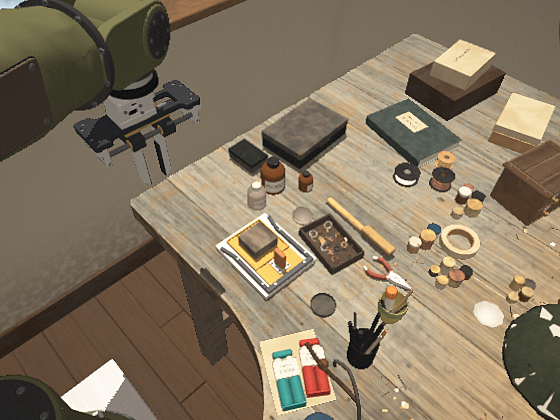

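Both views show the tray flat between the rails with its front edge against the stop and the block in the bed. I'll do a numeric check of the fit.

```bash
python3 - <<'E'
from h import *
B=[(-83,-70,12),(-83,70,12),(83,70,12),(83,-70,12)]
bs=crop([(55,255),(300,92),(553,322),(310,515)],205,195,5); bd=crop([(97,187),(412,150),(483,445),(125,490)],190,190,5)
T=[(-73,-47,19),(-73,47,19)]
for n,b,t in(("scene",bs,crop([(108,232),(272,123)],205,195,5)),("side",bd,crop([(150,181),(362,155)],190,190,5))):
    p,r=fit([(n,b,B,None)],(502,134,-1.604));q,r2=fit([(n,t,T,None)],(502,136,-1.604))
    c,s=np.cos(p[2]),np.sin(p[2]);d=q[:2]-p[:2];print(n,p.round(3),q.round(3),"tray in slab x,y,yaw",(c*d[0]+s*d[1]).round(1),(-s*d[0]+c*d[1]).round(1),(q[2]-p[2]).round(3),r.max().round(1))
E
```

```text
scene [498.285 132.593  -1.602] [497.711 132.883  -1.598] tray in slab x,y,yaw -0.3 -0.6 0.005 1.2
side [501.288 131.26   -1.608] [502.921 134.244  -1.587] tray in slab x,y,yaw -3.0 1.5 0.021 1.2
```

```bash
python3 -c "
from cell import manip
print(manip.sign_off())"
```

```text
the job is handed in; nothing more can be done
None
```

The block is in the tray's bed and the tray is home against the end stop, flat on the heat board and released. I handed the job in at about 29 s of the 54 s allowed.

**What I did:**
- I set the block in the bed while the tray stood on the bench, then gripped the handle and turned the tray on the bench to line up with the board.
- I raised only the front, about 16 mm at the handle, and slid the tray over the edge with the back dragging.
- I lowered it flat and pushed it home. The push force rose to 25 N with 0.3 mm of travel, then I eased off, let go and backed away.

**Last checks:**
- **Tray on the stop:** the pictures show the front edge against the stop, the tray flat between the rails and the block inside the rims.
- **Measured position:** the tray's centre should be at slab x = −2 mm. The scene camera gave −0.3 mm and the side camera −3.0 mm, which agrees within about 2 mm of camera error. Sideways offset was under 2 mm.
- **Other items:** I did not touch the pliers, tin or brush, and the final picture shows nothing out of place.

**What went wrong or disagreed:**
- **Missed grasps:** the first two tries at the block closed on air above it. The cameras put the real fingertips about 37 mm higher than the reported TCP and the description imply. I corrected for this from the pictures, and the block was not disturbed.
- **Tilt resistance:** mid-slide the grip held back the tray's levelling, with about 4 N upward on the tool, so I eased the grip from 25 N to 15 N.

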